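# Dig out the dispenser spanner and repack its service kit

## Task

Repack the service kit of the drinks dispenser: clear the cartons off the flat steel spanner buried in the grey bin and lay the spanner down in the groove along the bottom of the aluminium kit tray. Then pack every carton, and the tin if there is one, into the tray over the spanner in one row, each lying flat on both ledges, the cartons with their long side squarely across the tray. Leave the mug, the soap bottle and the jar where they stand.

Things in the scene. Friction and masses are not known exactly. Their poses are not given: they have to be found in the camera images.
- bin: Fixed grey plastic bin, open at the top: outside 280 x 200 mm (its x, y axes), walls 60 mm high and 5 mm thick, floor 5 mm thick. Origin under its centre at counter level; z up.
- tray: Fixed shallow aluminium tray, inside 268 x 76 mm (its x, y), walls 5 mm thick, rim 30 mm above the counter. Floor 5 mm thick; along each long wall a black ledge 13 mm wide, top 17 mm above the counter, leaves a groove 50 mm wide, 12 mm deep along x for the spanner. Cartons and tin stand on both ledges, bridging it; all five (248 mm) just fit in a row. Origin: under its centre, counter level; z up.
- spanner_center (a point): Flat steel service spanner, 200 mm long (along its x), 10 mm thick (z), shank 24 mm wide (y), 40 mm wide at the round end (-x) and at the open jaw (+x); about 0.3 kg. The point is its centre, half-way through its thickness. At the start it lies on the bin floor under cartons that rest on it.
- carton1_center (a point): Closed plain cardboard carton, 68 mm long (its y), 46 x 46 mm in section (x, z), about 0.14 kg. The point is its centre. At the start it lies on top of the spanner in the bin; it may be absent.
- carton2_center (a point): Closed plain cardboard carton, 68 mm long (its y), 46 x 46 mm in section (x, z), about 0.14 kg. The point is its centre. At the start it lies on top of the spanner in the bin; it may be absent.
- carton3_center (a point): Closed plain cardboard carton, 68 mm long (its y), 46 x 46 mm in section (x, z), about 0.14 kg. The point is its centre. At the start it lies on top of the spanner in the bin; it may be absent.
- carton4_center (a point): Closed plain cardboard carton, 68 mm long (its y), 46 x 46 mm in section (x, z), about 0.14 kg. The point is its centre. At the start it stands on the counter between bin and tray; it may be absent.
- tin_center (a point): Closed round metal tin, 64 mm across, 40 mm high (its z is its axis), about 0.18 kg. The point is its centre. At the start it stands on the counter between bin and tray; may be absent.
- mug: Bystander: white mug, 80 mm across, 90 mm high, standing loose on the counter beyond the work; leave alone. Origin at the centre of its underside.
- soap: Bystander: clear soap bottle, 60 mm across, 150 mm high, standing loose on the counter beyond the work; leave alone. Origin at the centre of its underside.
- jar: Bystander: closed glass jar, 70 mm across, 90 mm high, standing loose on the counter beyond the work; leave alone. Origin at the centre of its underside.

How it is judged:
On the way, in this order (a step that is already met when the one before it is completed fails the run):
1. the spanner is lifted to the height of the bin rim (height (world z) of spanner_center above 0.065 m), for 0.1 s.
2. the spanner lies flat in the groove of the tray (x of spanner_center in the frame of tray between -0.042 and 0.042 m and y of spanner_center in the frame of tray between -0.01 and 0.01 m and z of spanner_center in the frame of tray below 0.014 m and angle between the x axis of spanner_center and the x axis of tray, either way round below 0.12 rad), for 0.2 s.
At the end, for the whole second after the job is handed in: The spanner lies flat in the groove; every carton and tin present rests flat on both ledges over it (height within 4 mm, within 10 mm of the tray's middle line), cartons with long side across within 0.15 rad, tin upright or upside down within 0.12 rad; all at rest (all of step 2 and x of carton1_center in the frame of tray between -0.113 and 0.113 m and y of carton1_center in the frame of tray between -0.01 and 0.01 m and z of carton1_center in the frame of tray between 0.036 and 0.044 m and angle between the y axis of each of carton1_center, carton2_center, carton3_center, carton4_center and the y axis of tray, either way round below 0.15 rad and linear speed of each of carton1, carton2, carton3, carton4, tin, spanner below 0.02 m/s and x of carton2_center in the frame of tray between -0.113 and 0.113 m and y of carton2_center in the frame of tray between -0.01 and 0.01 m and z of carton2_center in the frame of tray between 0.036 and 0.044 m and x of carton3_center in the frame of tray between -0.113 and 0.113 m and y of carton3_center in the frame of tray between -0.01 and 0.01 m and z of carton3_center in the frame of tray between 0.036 and 0.044 m and x of carton4_center in the frame of tray between -0.113 and 0.113 m and y of carton4_center in the frame of tray between -0.01 and 0.01 m and z of carton4_center in the frame of tray between 0.036 and 0.044 m and x of tin_center in the frame of tray between -0.104 and 0.104 m and y of tin_center in the frame of tray between -0.01 and 0.01 m and z of tin_center in the frame of tray between 0.033 and 0.041 m and angle between the z axis of tin_center and the z axis of tray, either way round below 0.12 rad); the robot touches nothing.
It fails at once if the mug is moved by more than 40 mm (distance of mug from where it was at the start of the episode above 0.04 m).
It fails at once if the soap is moved by more than 40 mm (distance of soap from where it was at the start of the episode above 0.04 m).
It fails at once if the jar is moved by more than 40 mm (distance of jar from where it was at the start of the episode above 0.04 m).
Of carton1, carton2, carton3 only 2 to 3 are there at a start; the rules pass over those that are not, and their reading is None.
Of carton4, tin only 1 to 2 are there at a start; the rules pass over those that are not, and their reading is None.
At some moment in a run one of carton1, carton2, carton3, carton4, tin may be knocked a few centimetres aside while the robot is not near it.
Once in a run the grip may slacken for a moment while it holds something.
It also fails if it takes over 210 s, if anything falls off the work surface, if the arm or the gripper's body presses on something with over 40 N, if the wrist force passes 120 N, or if a joint passes its speed limit or range.

## Robot

A 7-joint arm with a two-finger parallel gripper is mounted at the origin on the work surface. World frame = base frame: x ahead of the robot, y to its left, z up, the work surface at z = 0. Lengths are in m, angles in rad, forces in N, time in s.
With the tool pointing down it reaches from about 0.4 to 0.875 m from the base axis. Payload 19.3 kg.
Tool frame: the origin (TCP) lies between the finger pads; the fingertips stand 17 mm ahead of it and the grasp point (between the pads) lies 2 mm behind it; z points along the fingers, y is the direction in which the jaws open and shut (so a half turn about z gives the same grasp; the last joint's range is limited). The gripper opens to 85 mm and grips with 20 to 120 N. Pads are 22 mm wide; open, the fingers measure 114 mm over their backs; the gripper's body (76 mm by 85 mm) begins 54 mm behind the grasp point. The pads swing forward as they close: fully open they stand 13 mm farther back than shut.
Start: joints at [1.276, 0.521, -0.036, 1.599, 0.021, 1.021, -0.113], TCP at [0.139, -0.609, 0.221] pointing down, gripper open.
Joint ranges: [-2.91, 2.91], [-0.3, 2.13], [-1.5, 1.42], [0.17, 2.43], [-1.26, 4.41], [0.16, 1.93], [-2.52, 2.52]. Speed limits (rad/s): [1.89, 1.89, 2.39, 2.39, 3.01, 3.01, 3.01].

## Interface

Orientations are given as a 3x3 rotation matrix whose columns are the frame's x, y, z axes.
In Python, from bench import readout, cams, order gives the robot as it stands.
- The arm moves only by the tool send_rows, never from a script. Its argument "series" is a list of rows, each a list of 6 numbers: the shift along the world's x, y, z as a fraction of full scale, then the turn, a rotation vector about the world's x, y, z as a fraction of full scale. A call has 1 to 12 rows; each row is the pose to reach, as a shift and turn from the pose commanded when the call began, turning the shorter way round; what a row does not reach only later rows make up. Full scale, the value 1, is 0.15 m for a shift and 180 degrees for a turn. A row lasts 1/12 s, in which the tool goes at most 41.7 mm and 7.16 degrees, less where a joint would pass 70% of its speed; a pose out of reach is approached as far as the arm can. A call with a number of a shift or a turn outside -1 to 1 is refused whole. A call with a gripper value outside its range is refused whole. "gripper" is the closure, from -1 (fully open) to 1 (shut), set as the call begins (left out, the last holds). The fingers move at their own pace and stop on an object; "force" is the grip in N (left out, the last holds). Time passes only in rows, so rows that repeat a pose let the fingers close. It gives the time, the measured TCP pose, the force and the opening at its end, in the units of the state.
- readout.read_state(): the state, without advancing time (a new reading comes with each control period).
- cams.camera(name): name is "scene" or "top"; returns (picture, depth): 400x640x3 uint8, red, green, blue; 400x640 float32, m along the optical axis (not along the pixel's ray), 0 where there is no reading.
- cams.get_calibration(name): a dict with "fx", "fy", "cx", "cy" (pixels), "dist" ([k1, k2, p1, p2, k3] as OpenCV has them; the pictures are not rectified), "position" and "attitude" of the camera in the world. Camera axes: x right, y down, z forward; pixel columns grow to the right and rows downward; lengths in m; the calibration is good to about 2 mm. A picture is of the moment at which its call begins. get_calibration takes no time and is no camera call.
- order.close_job(): hands the job in, once; it reports no verdict.
The state is a dict: "time": time; "qpos": joint angles; "joint_vel": joint speeds; "joint_torque": joint torques, N m; "position": TCP position; "tcp_rot": TCP orientation; "ft_force": force on the tool from outside, world axes, zero at the start; "torque": the same for the moment, N m; "gripper_width": opening from 0.0 (shut) to 1.0 (fully open).
Only numpy, scipy, OpenCV 4.12 (cv2) and the standard library are available. Lean on these libraries where they do the work, as an engineer would, in place of code of your own. Each camera call takes 0.05 s, during which the arm holds its last target.

## Working session

There is one attempt and no reset: what is moved stays moved. The work goes in short steps, Python scripts to look and compute and a tool call to move; the robot and the scene stay as the last step left them, time stands still between calls to the robot, and variables do not carry over. Pictures are saved under pics/ and viewed, and the job is handed in when it is done.

Besides the shell and the picture viewer there is one more tool, called after "Request:" as name(argument=value, ...) on one line, values as JSON. send_rows: Moves the arm, as the interface text tells. Its arguments: {"type":"object","properties":{"series":{"type":"array","items":{"type":"array","items":{"type":"number"}}},"gripper":{"type":"number"},"force":{"type":"number"}},"required":["series"]}

```bash
mkdir -p pics; ls; cat > h.py <<'E'
import numpy as np,cv2
from bench import readout,cams,order
def snap(name,tag):
    im,d=cams.camera(name); cv2.imwrite(f'pics/{tag}.png',im[:,:,::-1]); np.save(f'pics/{tag}.npy',d); return im,d
def cal(name):
    c=cams.get_calibration(name); K=np.array([[c['fx'],0,c['cx']],[0,c['fy'],c['cy']],[0,0,1]]); return K,np.array(c['dist']),np.array(c['position']),np.array(c['attitude'])
def ray(name,uv,z):
    K,D,p,R=cal(name); n=cv2.undistortPoints(np.array(uv,float).reshape(-1,1,2),K,D).reshape(-1,2)
    d=np.c_[n,np.ones(len(n))]@R.T
    return p+d*((z-p[2])/d[:,2])[:,None]
def cloud(name,dep):
    K,D,p,R=cal(name); h,w=dep.shape; v,u=np.mgrid[:h,:w]
    n=cv2.undistortPoints(np.c_[u.ravel(),v.ravel()].astype(float).reshape(-1,1,2),K,D).reshape(-1,2)
    P=np.c_[n,np.ones(len(n))]*dep.reshape(-1,1)
    return (P@R.T+p).reshape(h,w,3)
E
python3 - <<'E'
from h import *
for n in('scene','top'):
    snap(n,n+'0'); print(n,*cal(n))
print(readout.read_state())
E
```

```text
pics
scene [[379.26585405   0.         319.79568691]
 [  0.         379.26585405 198.86151693]
 [  0.           0.           1.        ]] [-0.07948703  0.          0.          0.          0.        ] [ 0.88726057 -0.3566397   0.6413047 ] [[ 0.79948485  0.47689367 -0.36523471]
 [ 0.6006841  -0.63634529  0.48398685]
 [-0.00160512 -0.60633085 -0.79521087]]
top [[437.75190625   0.         326.53712483]
 [  0.         437.75190625 200.9431522 ]
 [  0.           0.           1.        ]] [-0.06096781  0.          0.          0.          0.        ] [0.43092949 0.00461966 0.98783338] [[-0.01843887 -0.97776308  0.20890039]
 [-0.99982558  0.01741107 -0.00675799]
 [ 0.00297053 -0.20898856 -0.97791357]]
{'time': 0.1, 'qpos': array([ 1.27582048,  0.52195025, -0.03638393,  1.59991585,  0.02118369,
        1.0211106 , -0.11281563]), 'joint_vel': array([-0.00073371, -0.00177172,  0.00086213, -0.00239385,  0.0019696 ,
       -0.00122091, -0.00141488]), 'joint_torque': array([ 4.37426817e-03, -9.28490853e+01,  1.98444463e+00, -3.70531869e+01,
        1.82381779e-02,  5.39416724e-03, -6.39993505e-05]), 'position': array([ 0.13924235, -0.60898384,  0.22049783]), 'tcp_rot': array([[ 9.74841144e-01,  2.22900611e-01, -2.49722610e-04],
       [ 2.22900749e-01, -9.74840662e-01,  9.68944848e-04],
       [-2.74613554e-05, -1.00023066e-03, -9.99999499e-01]]), 'ft_force': array([-0.04451744,  0.58644158, -0.20966594]), 'torque': array([-0.02479964, -0.0498249 ,  0.01970711]), 'gripper_width': 1.0004678926584187}
```

View pics/top0.png

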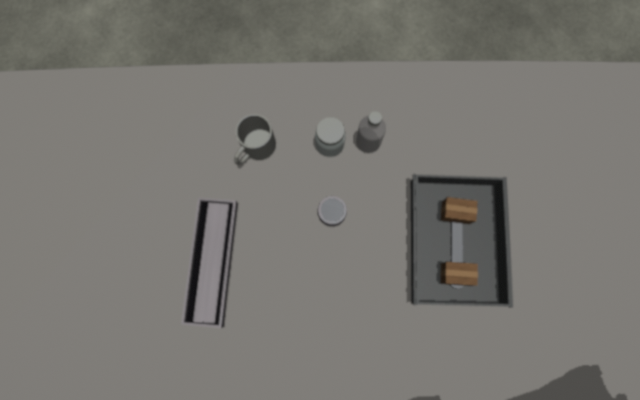

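View pics/scene0.png

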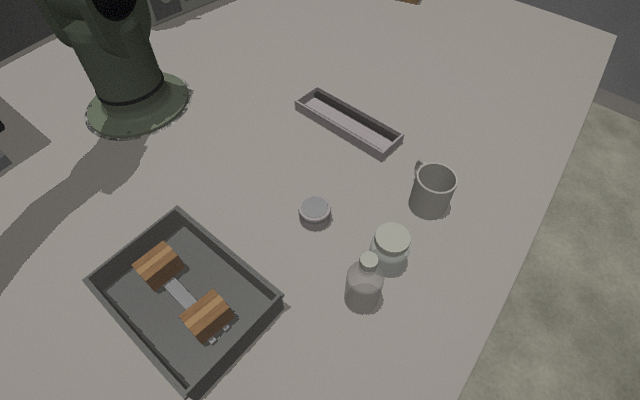

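Top view: bin around (460,240), two cartons at (460,210) and (461,273) lying across the spanner (x≈457), tin at (332,211), tray at (210,262). No third or fourth carton is visible. Measuring now.

```bash
python3 - <<'E'
from h import *
im=cv2.imread('pics/top0.png'); d=np.load('pics/top0.npy'); P=cloud('top',d)
hsv=cv2.cvtColor(im,cv2.COLOR_BGR2HSV)
print('counter z',P[300,320],P[250,150], 'binfloor',P[215,430:440,2].mean(), 'trayfloor',P[262,210])
m=((hsv[...,0]<22)&(hsv[...,1]>90)).astype(np.uint8)
n,l,s,c=cv2.connectedComponentsWithStats(m)
for i in range(1,n):
    if s[i,4]<50: continue
    q=P[l==i]; zt=np.percentile(q[:,2],90); t=q[abs(q[:,2]-np.median(q[q[:,2]>zt-.01,2]))<.003]
    r=cv2.minAreaRect((t[:,:2]*1000).astype(np.float32)); print('carton',c[i],s[i],'zt',zt,r)
# tin
w=P[195:228,315:350].reshape(-1,3); t=w[w[:,2]>.03]; print('tin',cv2.minEnclosingCircle((t[:,:2]*1000).astype(np.float32)),np.median(t[:,2]),len(t))
# spanner
w=P[222:262,445:470]; hs=hsv[222:262,445:470]; print(hs[20,::3])
t=P[225:258,454:461].reshape(-1,3);print('sp',np.median(t,0))
# tray/bin rims
for nm,(a,b,e,f),zr in(('tray',(190,335,175,245),.03),('bin',(165,315,400,525),.06)):
    w=P[a:b,e:f].reshape(-1,3); t=w[abs(w[:,2]-zr)<.005]; r=cv2.minAreaRect((t[:,:2]*1000).astype(np.float32)); print(nm,r,len(t),np.median(t[:,2]))
big=cv2.resize(im[160:320,395:525],None,fx=4.5,fy=3.7,interpolation=cv2.INTER_CUBIC); cv2.imwrite('pics/bin0.png',np.clip(big*1.6,0,255).astype(np.uint8)[:600])
big=cv2.resize(im[185:345,165:265],None,fx=3.7,fy=3.7,interpolation=cv2.INTER_CUBIC); cv2.imwrite('pics/tray0.png',np.clip(big*1.6,0,255).astype(np.uint8)[:600])
E
```

```text
counter z [ 0.41857686  0.0163876  -0.0034932 ] [5.34942649e-01 4.01308769e-01 4.31024177e-04] binfloor 0.005397778633295524 trayfloor [0.50572185 0.2614278  0.00483531]
carton [458.9557047  209.98120805] [442 198  35  25 745] zt 0.06260946045187236 ((606.3115844726562, -292.67620849609375), (68.83428192138672, 44.15753936767578), 81.27471160888672)
carton [458.99319728 273.25170068] [441 262  36  23 735] zt 0.06233420145903101 ((468.0562438964844, -281.981689453125), (67.1110610961914, 44.24431228637695), 84.95891571044922)
tin ((537.8319091796875, -9.291289329528809), 107.8038330078125) 0.040138739962555736 658
[[ 60   3  90]
 [ 90   3  89]
 [105   7  74]
 [105   8 124]
 [108  10 123]
 [108  10 123]
 [ 90   3  95]
 [ 60   3  89]
 [ 60   3  89]]
sp [ 0.54159761 -0.29362746  0.01427181]
tray ((507.43402099609375, 257.4475402832031), (88.75257873535156, 278.8753356933594), 84.45040893554688) 910 0.02974963606903991
bin ((541.3317260742188, -291.1829833984375), (210.76565551757812, 283.0281677246094), 87.2829360961914) 3116 0.0593899155113487
```

View pics/bin0.png

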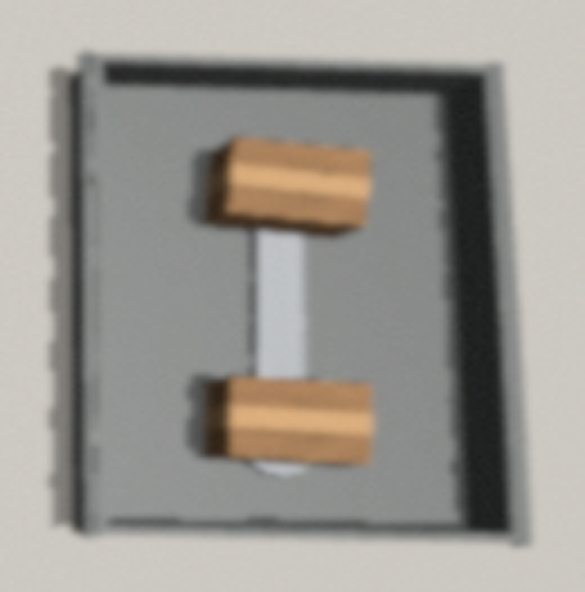

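View pics/tray0.png

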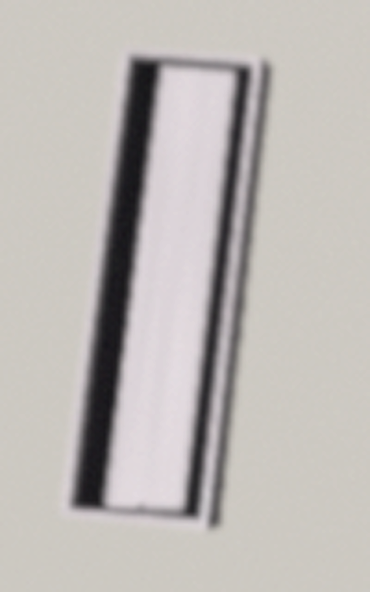

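Request:
send_rows(series=[[1,1,0,0,0,0.2],[1,1,0,0,0,0.2],[1,1,0,0,0,0.2],[1,1,0,0,0,0.2],[1,1,0,0,0,0.2],[1,1,0,0,0,0.2],[1,1,0,0,0,0.2],[1,1,0,0,0,0.2]], gripper=-0.5, force=40)

```text
time: 0.77
position: [0.2891, -0.4593, 0.2209]
tcp_rot: [[0.658, 0.753, -0.0], [0.753, -0.658, 0.0], [-0.0, -0.0, -1.0]]
ft_force: [-1.0, 0.3, -0.1]
gripper_width: 0.752
```

Request:
send_rows(series=[[1,1,0,0,0,0.18],[1,1,0,0,0,0.18],[1,1,0,0,0,0.18],[1,1,0,0,0,0.18],[1,1,0,0,0,0.18],[1,1,0,0,0,0.18],[1,1,0,0,0,0.18],[1,1,0,0,0,0.18]])

```text
time: 1.43
position: [0.4386, -0.3103, 0.2206]
tcp_rot: [[0.154, 0.988, -0.001], [0.988, -0.154, -0.0], [-0.0, -0.001, -1.0]]
ft_force: [0.5, -0.4, -0.0]
gripper_width: 0.749
```

Request:
send_rows(series=[[0.2,0.19,-0.2,0,0,0.022],[0.2,0.19,-0.4,0,0,0.022],[0.2,0.19,-0.6,0,0,0.022],[0.2,0.19,-0.75,0,0,0.022],[0.2,0.19,-0.75,0,0,0.022],[0.2,0.19,-0.75,0,0,0.022]])

```text
time: 1.93
position: [0.4681, -0.2819, 0.1082]
tcp_rot: [[0.086, 0.996, -0.002], [0.996, -0.086, 0.001], [0.0, -0.002, -1.0]]
ft_force: [0.5, -0.5, -0.1]
gripper_width: 0.75
```

```bash
python3 - <<'E'
from h import *
snap('scene','s1');snap('top','t1')
print(readout.read_state()['position'])
E
```

```text
[ 0.46944738 -0.28206236  0.1099479 ]
```

View pics/s1.png

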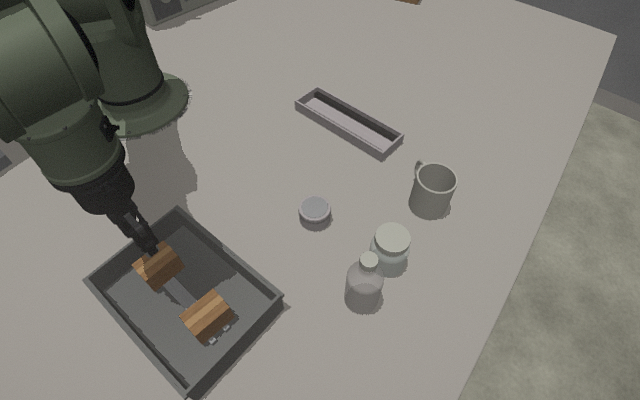

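The scene picture shows the gripper centred above the near carton (158,262). I'm descending and closing.

Request:
send_rows(series=[[0,0,-0.11,0,0,0],[0,0,-0.22,0,0,0],[0,0,-0.33,0,0,0],[0,0,-0.44,0,0,0],[0,0,-0.44,0,0,0],[0,0,-0.44,0,0,0]])

```text
time: 2.53
position: [0.4696, -0.2813, 0.0436]
tcp_rot: [[0.084, 0.996, 0.001], [0.996, -0.084, -0.001], [-0.001, 0.001, -1.0]]
ft_force: [-0.0, -0.1, 0.4]
gripper_width: 0.751
```

Request:
send_rows(series=[[0,0,0,0,0,0],[0,0,0,0,0,0],[0,0,0,0,0,0],[0,0,0,0,0,0],[0,0,0,0,0,0],[0,0,0,0,0,0],[0,0,0,0,0,0]], gripper=0.6, force=40)

```text
time: 3.12
position: [0.47, -0.2815, 0.0444]
tcp_rot: [[0.084, 0.997, 0.002], [0.997, -0.084, -0.002], [-0.001, 0.002, -1.0]]
ft_force: [-3.4, 1.1, 12.6]
gripper_width: 0.521
```

Request:
send_rows(series=[[0,0,0.1,0,0,0],[0,0,0.25,0,0,0],[0,0,0.45,0,0,0],[0,0,0.65,0,0,0],[0,0,0.8,0,0,0],[0,0,0.8,0,0,0]])

```text
time: 3.62
position: [0.4713, -0.2818, 0.168]
tcp_rot: [[0.083, 0.996, 0.006], [0.997, -0.083, -0.004], [-0.003, 0.007, -1.0]]
ft_force: [0.3, -1.5, -0.4]
gripper_width: 0.517
```

Request:
send_rows(series=[[0,0.2,0,0,0,0],[0,0.4,0,0,0,0],[0,0.6,0,0,0,0],[0,0.8,0,0,0,0],[0,1,0,0,0,0],[0,1,0,0,0,0],[0,1,0,0,0,0]])

```text
time: 4.2
position: [0.4695, -0.1295, 0.1631]
tcp_rot: [[0.08, 0.997, 0.001], [0.997, -0.08, -0.0], [-0.0, 0.001, -1.0]]
ft_force: [-0.2, 0.1, -1.0]
gripper_width: 0.515
```

Request:
send_rows(series=[[0,0.13,-0.15,0,0,0],[0,0.13,-0.3,0,0,0],[0,0.13,-0.45,0,0,0],[0,0.13,-0.6,0,0,0],[0,0.13,-0.7,0,0,0],[0,0.13,-0.8,0,0,0],[0,0.13,-0.8,0,0,0],[0,0.13,-0.8,0,0,0]])

```text
time: 4.87
position: [0.4691, -0.1119, 0.0425]
tcp_rot: [[0.084, 0.996, -0.001], [0.996, -0.084, -0.0], [-0.0, -0.001, -1.0]]
ft_force: [-0.7, -0.5, -0.6]
gripper_width: 0.523
```

Lower ~13 mm to the counter and release.

Request:
send_rows(series=[[0,0,-0.03,0,0,0],[0,0,-0.06,0,0,0],[0,0,-0.08,0,0,0],[0,0,-0.08,0,0,0]])

```text
time: 5.2
position: [0.4692, -0.1114, 0.0303]
tcp_rot: [[0.083, 0.997, -0.0], [0.997, -0.083, -0.0], [-0.0, -0.0, -1.0]]
ft_force: [0.2, 0.1, -1.5]
gripper_width: 0.518
```

Request:
send_rows(series=[[0,0,0,0,0,0],[0,0,0,0,0,0],[0,0,0,0,0,0],[0,0,0,0,0,0],[0,0,0,0,0,0]], gripper=-0.5)

```text
time: 5.62
position: [0.4694, -0.1113, 0.0306]
tcp_rot: [[0.083, 0.997, 0.0], [0.997, -0.083, -0.0], [-0.0, 0.0, -1.0]]
ft_force: [-0.3, 0.3, -0.0]
gripper_width: 0.746
```

Request:
send_rows(series=[[0,0,0.2,0,0,0],[0,0,0.4,0,0,0],[0,0,0.6,0,0,0],[0,0,0.8,0,0,0],[0,0,0.9,0,0,0],[0,0,0.9,0,0,0]])

```text
time: 6.12
position: [0.4707, -0.1117, 0.1687]
tcp_rot: [[0.083, 0.996, 0.005], [0.997, -0.083, -0.001], [-0.001, 0.005, -1.0]]
ft_force: [0.1, -0.5, 1.1]
gripper_width: 0.749
```

```bash
python3 - <<'E'
from h import *
snap('scene','s2');snap('top','t2')
print(readout.read_state()['position'])
E
```

```text
[ 0.46938833 -0.11150752  0.16575696]
```

View pics/s2.png

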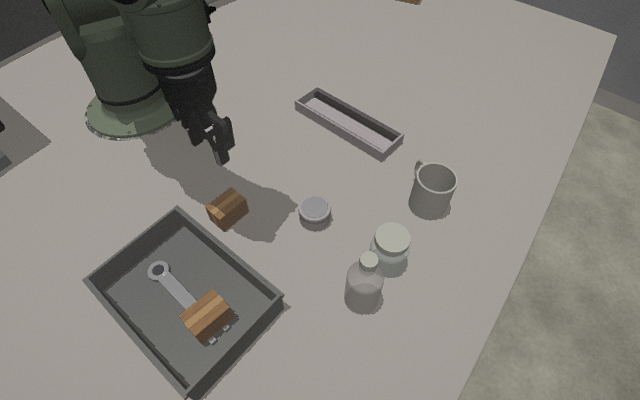

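View pics/t2.png

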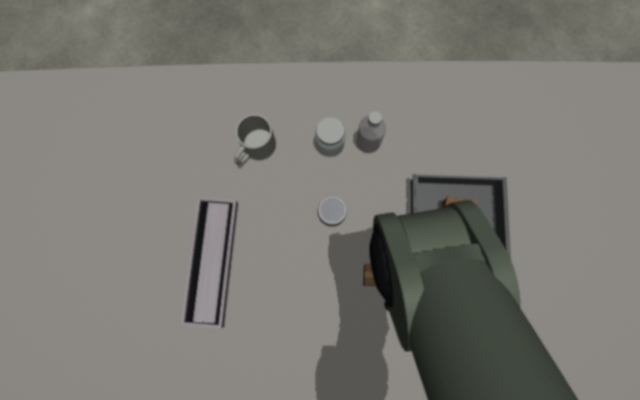

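Near carton stands flat on the counter at (228,208); spanner ring end visible at (158,271); far carton unmoved at (206,315). Going to it.

Request:
send_rows(series=[[0.9,-1,0.1,0,0,-0.02],[0.9,-1,0.1,0,0,-0.02],[0.9,-1,0.1,0,0,-0.02],[0.9,-1,0.1,0,0,-0.02],[0.9,-1,0.1,0,0,-0.02],[0.9,-1,0.1,0,0,-0.02],[0.9,-1,0.1,0,0,-0.02]])

```text
time: 6.8
position: [0.6042, -0.2621, 0.1781]
tcp_rot: [[0.147, 0.989, -0.002], [0.989, -0.147, 0.001], [0.001, -0.002, -1.0]]
ft_force: [-0.1, 0.6, -0.4]
gripper_width: 0.753
```

Request:
send_rows(series=[[0,-0.21,0,0,0,0],[0,-0.21,-0.2,0,0,0],[0,-0.21,-0.4,0,0,0],[0,-0.21,-0.5,0,0,0],[0,-0.21,-0.5,0,0,0],[0,-0.21,-0.5,0,0,0]])

```text
time: 7.3
position: [0.6037, -0.2917, 0.1047]
tcp_rot: [[0.144, 0.99, -0.002], [0.99, -0.144, 0.001], [0.001, -0.002, -1.0]]
ft_force: [0.4, -0.1, 0.3]
gripper_width: 0.75
```

```bash
python3 - <<'E'
from h import *
snap('scene','s3')
print(readout.read_state()['position'])
E
```

```text
[ 0.6044288  -0.29209681  0.10600504]
```

View pics/s3.png

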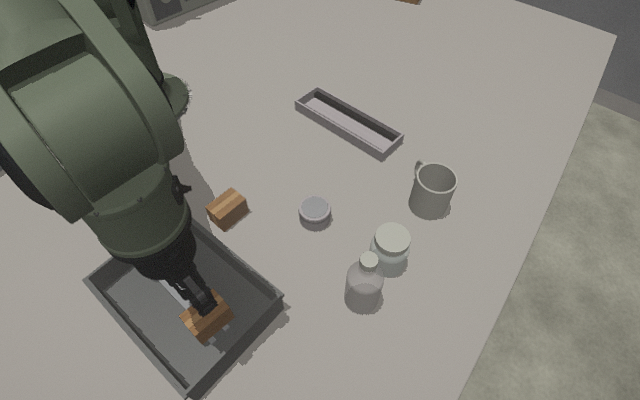

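Gripper sits over the far carton (207,318). Descend .106→.044, close, lift.

Request:
send_rows(series=[[0.01,0,-0.11,0,0,0],[0.01,0,-0.22,0,0,0],[0.01,0,-0.33,0,0,0],[0.01,0,-0.41,0,0,0],[0.01,0,-0.41,0,0,0],[0.01,0,-0.41,0,0,0]])

```text
time: 7.85
position: [0.6061, -0.2926, 0.0447]
tcp_rot: [[0.145, 0.989, 0.0], [0.989, -0.145, -0.0], [-0.0, 0.0, -1.0]]
ft_force: [-0.3, 0.1, -0.0]
gripper_width: 0.755
```

Request:
send_rows(series=[[0,0,0,0,0,0],[0,0,0,0,0,0],[0,0,0,0,0,0],[0,0,0,0,0,0],[0,0,0,0,0,0],[0,0,0,0,0,0],[0,0,0,0,0,0]], gripper=0.6)

```text
time: 8.43
position: [0.6065, -0.2931, 0.0457]
tcp_rot: [[0.146, 0.989, 0.002], [0.989, -0.146, -0.001], [-0.001, 0.002, -1.0]]
ft_force: [-2.6, 1.0, 7.7]
gripper_width: 0.517
```

Request:
send_rows(series=[[0,0,0.1,0,0,0],[0,0,0.25,0,0,0],[0,0,0.45,0,0,0],[0,0,0.65,0,0,0],[0,0,0.8,0,0,0],[0,0,0.8,0,0,0]])

```text
time: 8.93
position: [0.608, -0.2935, 0.1708]
tcp_rot: [[0.146, 0.989, 0.007], [0.989, -0.146, -0.003], [-0.002, 0.008, -1.0]]
ft_force: [1.7, -0.0, -1.1]
gripper_width: 0.515
```

Request:
send_rows(series=[[0,0.2,0,0,0,0],[0,0.4,0,0,0,0],[0,0.6,0,0,0,0],[0,0.8,0,0,0,0],[0,1,0,0,0,0],[0,1,0,0,0,0],[0,1,0,0,0,0]])

```text
time: 9.52
position: [0.6061, -0.1409, 0.165]
tcp_rot: [[0.142, 0.99, 0.001], [0.99, -0.142, 0.0], [0.0, 0.001, -1.0]]
ft_force: [-0.1, -0.6, -1.3]
gripper_width: 0.513
```

Request:
send_rows(series=[[0,0.18,-0.15,0,0,0.02],[0,0.18,-0.3,0,0,0.02],[0,0.18,-0.45,0,0,0.02],[0,0.18,-0.6,0,0,0.02],[0,0.18,-0.7,0,0,0.02],[0,0.18,-0.8,0,0,0.02],[0,0.18,-0.85,0,0,0.02],[0,0.18,-0.88,0,0,0.02],[0,0.18,-0.88,0,0,0.02],[0,0.18,-0.88,0,0,0.02]])

```text
time: 10.35
position: [0.6062, -0.1162, 0.0327]
tcp_rot: [[0.083, 0.997, 0.001], [0.997, -0.083, -0.0], [-0.0, 0.001, -1.0]]
ft_force: [-0.2, 0.9, -1.6]
gripper_width: 0.516
```

Request:
send_rows(series=[[0,0,-0.01,0,0,0],[0,0,-0.01,0,0,0],[0,0,-0.01,0,0,0],[0,0,-0.01,0,0,0],[0,0,-0.01,0,0,0],[0,0,-0.01,0,0,0]], gripper=-0.5)

```text
time: 10.85
position: [0.6059, -0.1158, 0.0307]
tcp_rot: [[0.083, 0.997, 0.0], [0.997, -0.083, -0.0], [-0.0, 0.0, -1.0]]
ft_force: [0.8, -0.6, -0.0]
gripper_width: 0.75
```

Request:
send_rows(series=[[0,0,0.2,0,0,0],[0,0,0.4,0,0,0],[0,0,0.6,0,0,0],[0,0,0.8,0,0,0],[0,0,1,0,0,0],[0,0,1,0,0,0]])

```text
time: 11.35
position: [0.6082, -0.1159, 0.1862]
tcp_rot: [[0.083, 0.997, 0.007], [0.997, -0.083, -0.001], [-0.001, 0.007, -1.0]]
ft_force: [-0.2, -0.3, -0.0]
gripper_width: 0.748
```

Request:
send_rows(series=[[-1,1,0.3,0,0,0.2],[-1,1,0.3,0,0,0.25],[-1,1,0.3,0,0,0.25],[-1,1,0.3,0,0,0.25],[-1,1,0.3,0,0,0.25],[-1,1,0.3,0,0,0.25],[-1,1,0.3,0,0,0.25],[-1,1,0.3,0,0,0.25],[-1,1,0.3,0,0,0.25]])

```text
time: 12.1
position: [0.456, 0.0339, 0.2255]
tcp_rot: [[-0.644, 0.765, 0.0], [0.765, 0.644, -0.0], [-0.0, 0.0, -1.0]]
ft_force: [1.2, 0.1, 0.1]
gripper_width: 0.745
```

```bash
python3 - <<'E'
from h import *
snap('scene','s4');snap('top','t4')
print(readout.read_state()['position'])
E
```

```text
[0.45597079 0.0338727  0.22526822]
```

View pics/s4.png

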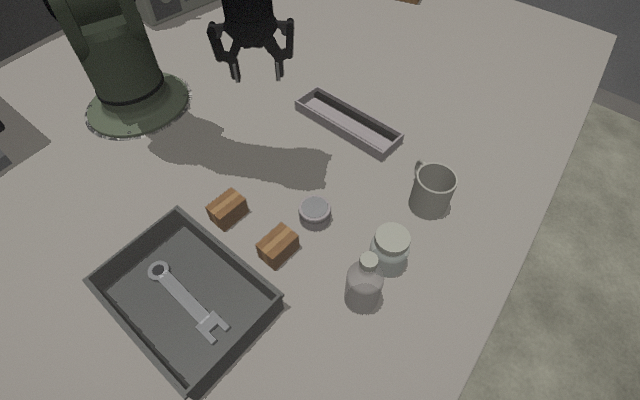

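View pics/t4.png

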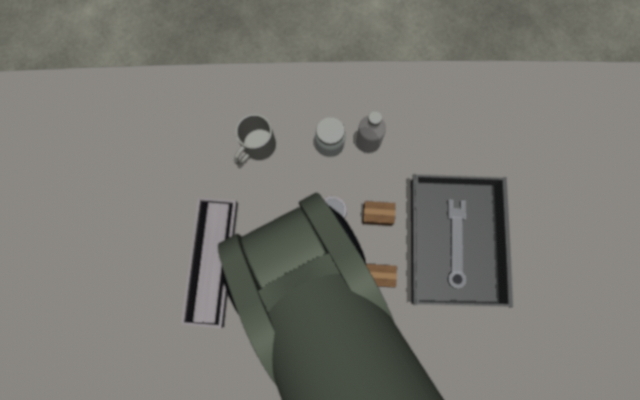

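Spanner fully clear in the bin, jaw end at (457,205), ring at (457,281). Measuring it.

```bash
python3 - <<'E'
from h import *
im=cv2.imread('pics/t4.png'); d=np.load('pics/t4.npy'); P=cloud('top',d)
g=im.max(2)
m=np.zeros(g.shape,np.uint8); m[190:298,430:490]=(g[190:298,430:490]>102)
n,l,s,c=cv2.connectedComponentsWithStats(m); i=1+np.argmax(s[1:,4]); print(s[i],c[i])
v,u=np.nonzero(l==i); W=ray('top',np.c_[u,v],.015)[:,:2]
r=cv2.minAreaRect((W*1000).astype(np.float32)); print(r)
ed=np.array(cv2.boxPoints(r));print(ed.round(1))
# shank: rows centre line
sel=(W[:,0]>.49)&(W[:,0]<.575)
xs=[];ys=[]
for row in np.unique(v[sel]):
    k=(v==row); xs.append(W[k,0].mean()); ys.append(W[k,1].mean()); 
    print(row,round(xs[-1],4),round(ys[-1],4),round(np.ptp(W[k,1]),4)) if row%6==0 else 0
p=np.polyfit(xs,ys,1); print('slope deg',np.degrees(np.arctan(p[0])),'y at .541',np.polyval(p,.541))
# tray edges by scene? print tray interior/ledge
t=d
w=ray('top',[[201,201],[236,202],[222,325],[184,323]],.03);print(w.round(4),w.mean(0))
print(ray('top',[[332,211]],.04))
E
```

```text
[ 449  199   18   90 1110] [457.56486486 241.54054054]
((537.5384521484375, -294.1967468261719), (39.28589630126953, 200.19065856933594), 85.5715560913086)
[[ 436.2 -306.1]
 [ 635.8 -321.5]
 [ 638.9 -282.3]
 [ 439.3 -266.9]]
228 0.571 -0.2966 0.0251
234 0.5574 -0.2955 0.0251
240 0.5439 -0.2945 0.025
246 0.5304 -0.2934 0.0249
252 0.517 -0.2924 0.0249
258 0.5036 -0.2913 0.0248
264 0.4904 -0.2903 0.0247
slope deg -4.441461153072163 y at .541 -0.2942417491974356
[[0.6404 0.28   0.03  ]
 [0.6367 0.2009 0.03  ]
 [0.3699 0.2251 0.03  ]
 [0.3748 0.3069 0.03  ]] [0.50547303 0.25322116 0.03      ]
[[ 0.61053319 -0.01354816  0.04      ]]
```

```bash
python3 - <<'E'
from h import *
im=cv2.imread('pics/t2.png').astype(float).max(2)
for row in (215,225,240,255,270,285,300,310):
    r=im[row,175:245]; g=np.diff(r)
    # subpixel edges of groove floor: mid-level crossings
    lo,hi=60,150
    ks=[]
    th=(np.percentile(r,8)+np.percentile(r,70))/2
    for k in range(len(r)-1):
        if (r[k]-th)*(r[k+1]-th)<0: ks.append((175+k+(th-r[k])/(r[k+1]-r[k]), '+' if r[k+1]>r[k] else '-'))
    out=[]
    for (u,sg) in ks: out.append((round(u,1),sg))
    print(row,round(th),out)
    f=[u for u,sg in ks]
    ups=[u for u,sg in ks if sg=='+']; dn=[u for u,sg in ks if sg=='-']
    # floor = longest + .. - interval
    best=max(((b-a,a,b) for a in ups for b in dn if b>a and not any(a<x<b for x in f)),default=None)
    if best:
        a=ray('top',[[best[1],row]],.005)[0]; b=ray('top',[[best[2],row]],.017)[0]
        print('  far',a.round(4),'near',b.round(4),'mid',((a+b)/2).round(4),'w',round(a[1]-b[1],4))
E
```

```text
215 91 [(np.float64(197.9), '-'), (np.float64(206.1), '+'), (np.float64(227.3), '-'), (np.float64(231.1), '+'), (np.float64(234.4), '-'), (np.float64(236.1), '+')]
  far [0.6129 0.2741 0.005 ] near [0.6099 0.2225 0.017 ] mid [0.6114 0.2483 0.011 ] w 0.0515
225 89 [(np.float64(196.6), '-'), (np.float64(204.7), '+'), (np.float64(226.1), '-'), (np.float64(229.7), '+'), (np.float64(233.2), '-'), (np.float64(234.8), '+')]
  far [0.5898 0.2763 0.005 ] near [0.5871 0.2246 0.017 ] mid [0.5884 0.2505 0.011 ] w 0.0518
240 89 [(np.float64(194.5), '-'), (np.float64(202.8), '+'), (np.float64(224.3), '-'), (np.float64(228.1), '+'), (np.float64(231.3), '-'), (np.float64(233.2), '+')]
  far [0.5555 0.2795 0.005 ] near [0.5532 0.2276 0.017 ] mid [0.5544 0.2536 0.011 ] w 0.0519
255 89 [(np.float64(192.5), '-'), (np.float64(200.9), '+'), (np.float64(222.5), '-'), (np.float64(226.3), '+'), (np.float64(229.6), '-'), (np.float64(231.3), '+')]
  far [0.5217 0.2826 0.005 ] near [0.5199 0.2308 0.017 ] mid [0.5208 0.2567 0.011 ] w 0.0519
270 89 [(np.float64(190.5), '-'), (np.float64(199.0), '+'), (np.float64(
[... 255 characters left out ...]
4(218.9), '-'), (np.float64(222.6), '+'), (np.float64(226.1), '-'), (np.float64(227.8), '+')]
  far [0.4552 0.2887 0.005 ] near [0.4543 0.237  0.017 ] mid [0.4548 0.2629 0.011 ] w 0.0517
300 87 [(np.float64(186.7), '-'), (np.float64(195.2), '+'), (np.float64(217.1), '-'), (np.float64(220.8), '+'), (np.float64(224.5), '-'), (np.float64(226.1), '+')]
  far [0.4226 0.2918 0.005 ] near [0.4222 0.2401 0.017 ] mid [0.4224 0.266  0.011 ] w 0.0517
310 89 [(np.float64(185.5), '-'), (np.float64(193.9), '+'), (np.float64(215.9), '-'), (np.float64(219.7), '+'), (np.float64(223.2), '-'), (np.float64(225.1), '+')]
  far [0.401  0.2938 0.005 ] near [0.4009 0.2421 0.017 ] mid [0.4009 0.268  0.011 ] w 0.0517
```

Request:
send_rows(series=[[0.27,-1,0,0,0,0.12],[0.27,-1,0,0,0,0.12],[0.27,-1,0,0,0,0.12],[0.27,-1,0,0,0,0.12],[0.27,-1,0,0,0,0.12],[0.27,-1,0,0,0,0.12]], gripper=0.0, force=80)

```text
time: 12.7
position: [0.4963, -0.1185, 0.2246]
tcp_rot: [[-0.879, 0.477, -0.001], [0.477, 0.879, 0.001], [0.001, 0.0, -1.0]]
ft_force: [-0.1, 0.1, 0.2]
gripper_width: 0.502
```

Request:
send_rows(series=[[0.27,-1,-0.2,0,0,0.133],[0.27,-1,-0.2,0,0,0.133],[0.27,-1,-0.2,0,0,0.133],[0.27,-1,-0.2,0,0,0.133],[0.27,-1,-0.2,0,0,0.133],[0.27,-1,-0.2,0,0,0.133]])

```text
time: 13.2
position: [0.5366, -0.2662, 0.1943]
tcp_rot: [[-0.997, 0.077, -0.001], [0.077, 0.997, 0.002], [0.001, 0.002, -1.0]]
ft_force: [-0.4, 0.8, 0.1]
gripper_width: 0.499
```

Request:
send_rows(series=[[0,-0.185,-0.15,0,0,0],[0,-0.185,-0.35,0,0,0],[0,-0.185,-0.55,0,0,0],[0,-0.185,-0.75,0,0,0],[0,-0.185,-0.88,0,0,0],[0,-0.185,-0.88,0,0,0],[0,-0.185,-0.88,0,0,0]])

```text
time: 13.78
position: [0.5371, -0.2918, 0.0638]
tcp_rot: [[-0.997, 0.073, -0.001], [0.073, 0.997, 0.001], [0.001, 0.001, -1.0]]
ft_force: [0.9, -0.2, 0.3]
gripper_width: 0.503
```

```bash
python3 - <<'E'
from h import *
im,d=snap('scene','s5')
cv2.imwrite('pics/s5c.png',np.clip(cv2.resize(im[200:400,60:300,::-1],None,fx=3,fy=3,interpolation=cv2.INTER_CUBIC)*1.5,0,255).astype(np.uint8))
s=readout.read_state();print(s['position'],s['qpos'],s['ft_force'])
E
```

```text
[ 0.53768841 -0.29237602  0.06481031] [ 0.84320249  0.78341278 -0.66887123  1.7260936   0.61906434  0.85351095
  1.39304771] [-0.1613201   0.36865177  0.70218717]
```

View pics/s5c.png

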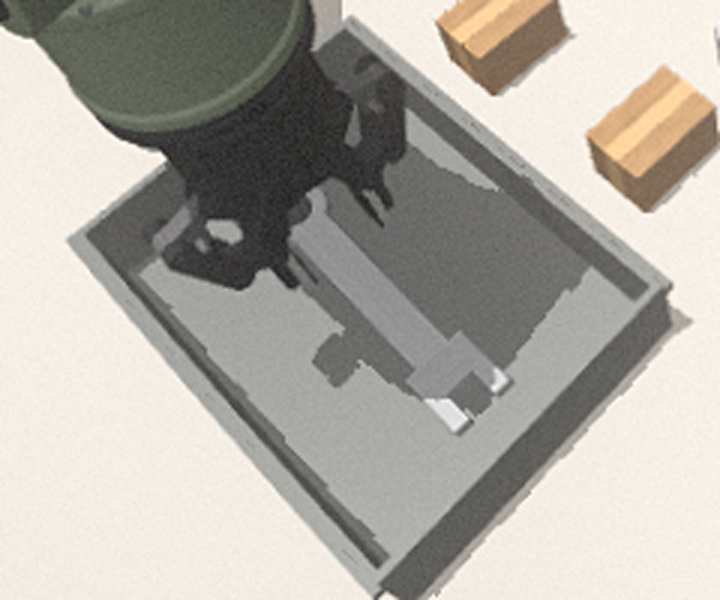

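The fingertips straddle the shank (crop 290,280 and 380,220). Descending.

Request:
send_rows(series=[[0,-0.012,-0.06,0,0,0],[0,-0.012,-0.12,0,0,0],[0,-0.012,-0.18,0,0,0],[0,-0.012,-0.22,0,0,0],[0,-0.012,-0.22,0,0,0],[0,-0.012,-0.22,0,0,0]])

```text
time: 14.33
position: [0.5367, -0.2951, 0.0301]
tcp_rot: [[-0.997, 0.074, -0.001], [0.074, 0.997, 0.0], [0.001, 0.0, -1.0]]
ft_force: [0.8, 0.3, 0.4]
gripper_width: 0.502
```

Request:
send_rows(series=[[0,0,-0.015,0,0,0],[0,0,-0.03,0,0,0],[0,0,-0.03,0,0,0],[0,0,-0.03,0,0,0]])

```text
time: 14.67
position: [0.5368, -0.2953, 0.026]
tcp_rot: [[-0.997, 0.074, -0.0], [0.074, 0.997, -0.0], [0.0, -0.0, -1.0]]
ft_force: [0.5, 0.2, 0.1]
gripper_width: 0.494
```

Request:
send_rows(series=[[0,0,0,0,0,0],[0,0,0,0,0,0],[0,0,0,0,0,0],[0,0,0,0,0,0],[0,0,0,0,0,0],[0,0,0,0,0,0]], gripper=0.9, force=80)

```text
time: 15.17
position: [0.5368, -0.2953, 0.026]
tcp_rot: [[-0.997, 0.074, -0.0], [0.074, 0.997, 0.0], [0.0, 0.0, -1.0]]
ft_force: [-0.5, 1.0, -0.2]
gripper_width: 0.053
```

```bash
python3 - <<'E'
from h import *
im,d=snap('scene','s6')
cv2.imwrite('pics/s6c.png',np.clip(cv2.resize(im[200:400,60:300,::-1],None,fx=3,fy=3,interpolation=cv2.INTER_CUBIC)*1.5,0,255).astype(np.uint8))
s=readout.read_state();print(s['position'],s['gripper_width'],s['ft_force'])
E
```

```text
[ 0.53678383 -0.29533348  0.02600805] 0.052258982337749116 [ 0.90948332 -0.06177731 -0.03226008]
```

View pics/s6c.png

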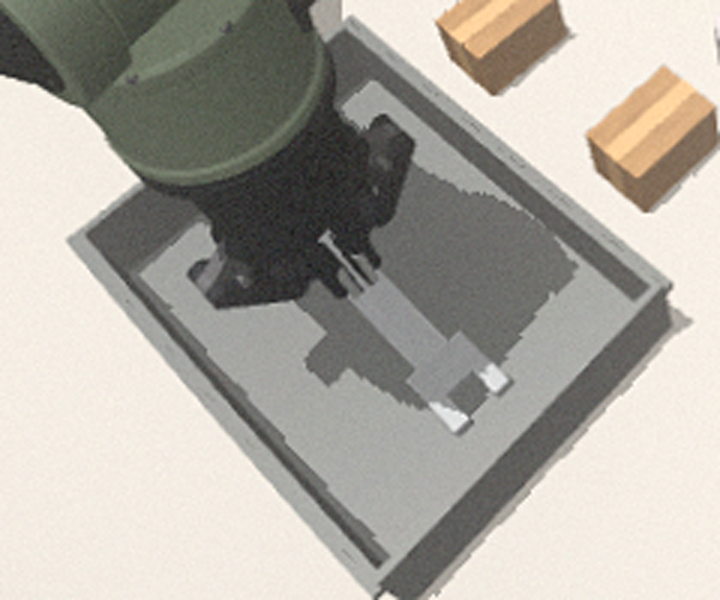

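Fingers closed above the spanner (tips at crop ~(350,285) on the shank), so the tips reach less far than assumed. Reopen and go lower.

Request:
send_rows(series=[[0,0,0.05,0,0,0],[0,0,0.05,0,0,0],[0,0,0.05,0,0,0],[0,0,0.05,0,0,0],[0,0,0.05,0,0,0]], gripper=0.1)

```text
time: 15.63
position: [0.5368, -0.2953, 0.0335]
tcp_rot: [[-0.997, 0.074, -0.0], [0.074, 0.997, -0.0], [0.0, -0.0, -1.0]]
ft_force: [-0.0, 0.0, 0.1]
gripper_width: 0.449
```

Request:
send_rows(series=[[0,0,-0.02,0,0,0],[0,0,-0.04,0,0,0],[0,0,-0.06,0,0,0],[0,0,-0.08,0,0,0],[0,0,-0.09,0,0,0],[0,0,-0.09,0,0,0],[0,0,-0.09,0,0,0]])

```text
time: 16.22
position: [0.5368, -0.2952, 0.0199]
tcp_rot: [[-0.997, 0.074, -0.0], [0.074, 0.997, 0.0], [0.0, 0.0, -1.0]]
ft_force: [-0.1, 0.2, 0.2]
gripper_width: 0.449
```

Request:
send_rows(series=[[0,0,0,0,0,0],[0,0,0,0,0,0],[0,0,0,0,0,0],[0,0,0,0,0,0],[0,0,0,0,0,0]], gripper=0.7, force=60)

```text
time: 16.63
position: [0.5368, -0.2953, 0.0201]
tcp_rot: [[-0.997, 0.074, 0.0], [0.074, 0.997, -0.0], [-0.0, -0.0, -1.0]]
ft_force: [0.1, -0.6, 0.0]
gripper_width: 0.153
```

```bash
python3 - <<'E'
from h import *
im,d=snap('scene','s7')
K,D,p,R=cal('scene')
X=np.array([[.5368,-.2953,z] for z in (.020,.015,.010,.003)]+[[.636,-.3015,.015],[.4377,-.2865,.015]])
uv=cv2.projectPoints((X-p)@R,np.zeros(3),np.zeros(3),K,D)[0].reshape(-1,2);print(uv.round(1))
c=im[230:350,120:260,::-1].copy()
c=np.clip(cv2.resize(c,None,fx=5,fy=5,interpolation=cv2.INTER_CUBIC).astype(float)*2,0,255).astype(np.uint8)
cv2.imwrite('pics/s7c.png',c)
s=readout.read_state();print(s['position'],s['gripper_width'],s['ft_force'])
P=cloud('scene',d)
for v in range(285,300,2): print(v,[tuple((P[v,u]*1000).round().astype(int)) for u in range(168,192,4)])
E
```

```text
[[181.1 296.5]
 [181.9 297.6]
 [182.8 298.7]
 [183.9 300.3]
 [218.9 334.9]
 [150.7 263.4]]
[ 0.53679404 -0.29533704  0.02004399] 0.1484022582193944 [ 0.01429357 -0.76301005  0.24513233]
285 [(np.int64(497), np.int64(-295), np.int64(13)), (np.int64(505), np.int64(-291), np.int64(17)), (np.int64(511), np.int64(-286), np.int64(17)), (np.int64(547), np.int64(-288), np.int64(68)), (np.int64(549), np.int64(-283), np.int64(63)), (np.int64(546), np.int64(-277), np.int64(48))]
287 [(np.int64(553), np.int64(-305), np.int64(100)), (np.int64(506), np.int64(-293), np.int64(14)), (np.int64(512), np.int64(-288), np.int64(14)), (np.int64(538), np.int64(-288), np.int64(48)), (np.int64(549), np.int64(-285), np.int64(57)), (np.int64(545), np.int64(-279), np.int64(42))]
289 [(np.int64(553), np.int64(-307), np.int64(95)), (np.int64(510), np.int64(-295), np.int64(15)), (np.int64(516), np.int64(-291), np.int64(15)), (np.int64(521), np.int64(-286), np.int64(14)), (np.int64(550), np.int64(-287), np.int64(54)), (np.int64(527), np.int64(-276), np.int64(5))]
291 [(np.int64(547), np.int64(-308), np.int64(81)), (
[... 680 characters left out ...]
), np.int64(-294), np.int64(14)), (np.int64(536), np.int64(-290), np.int64(15)), (np.int64(542), np.int64(-285), np.int64(16))]
297 [(np.int64(542), np.int64(-313), np.int64(58)), (np.int64(543), np.int64(-309), np.int64(52)), (np.int64(548), np.int64(-304), np.int64(51)), (np.int64(534), np.int64(-297), np.int64(17)), (np.int64(539), np.int64(-292), np.int64(16)), (np.int64(545), np.int64(-288), np.int64(15))]
299 [(np.int64(513), np.int64(-312), np.int64(5)), (np.int64(543), np.int64(-310), np.int64(46)), (np.int64(547), np.int64(-306), np.int64(45)), (np.int64(537), np.int64(-299), np.int64(17)), (np.int64(542), np.int64(-295), np.int64(15)), (np.int64(546), np.int64(-290), np.int64(13))]
```

View pics/s7c.png

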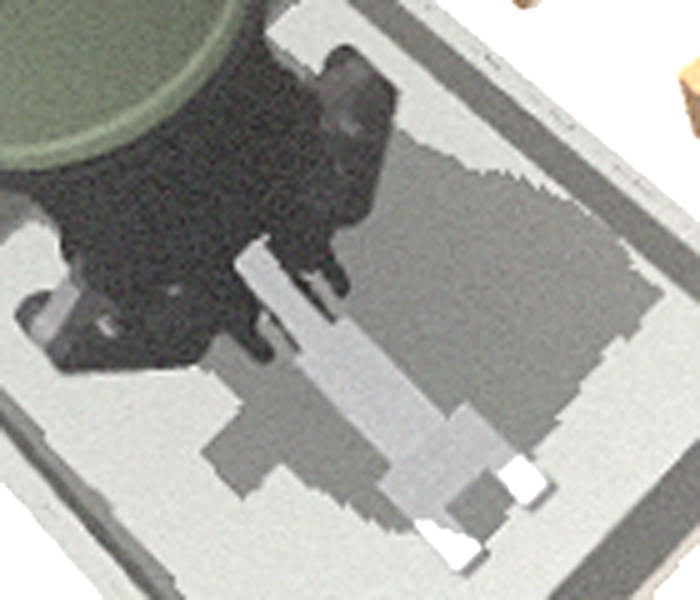

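```bash
python3 - <<'E'
from h import *
d=np.load('pics/s7.npy');P=cloud('scene',d);im=cv2.imread('pics/s7.png')
np.set_printoptions(linewidth=220)
print('cols',list(range(166,196,1)))
print('z mm')
for v in range(276,306): print(v,' '.join('%3d'%(1000*P[v,u,2]) for u in range(166,196)))
print('grey')
for v in range(284,306): print(v,' '.join('%3d'%im[v,u].max() for u in range(166,196)))
E
```

```text
cols [166, 167, 168, 169, 170, 171, 172, 173, 174, 175, 176, 177, 178, 179, 180, 181, 182, 183, 184, 185, 186, 187, 188, 189, 190, 191, 192, 193, 194, 195]
z mm
276 117 116 115 114 111 109 104 102  96 111 108 107 104 102 100  98  97  86  76  75  73   4   4   4   6   6   3   5   5   5
277 116 115 111 111 110 106  14  16  75  93 107 103 101  99 100  96  87  84  81  72   4   4   5   5   5   3   5   3   4   6
278 113 111 108 108 105  15  14  66  66  79  91 102  98  96  95  85  83  82  78  78   3   6   4   6   6   3   5   6   8   6
279 111 109 107  14  15  15  15  14  68  68  78  97  97  87  86  86  81  80  76  75   4   6   3   5   5   3   6   8   5   5
280 109 108 105  12  16  15  14  14  59  67  67  77  89  85  84  80  78  77  76  73   6   6   5   5   5   2   7   3   5   5
281 104 103  15  13  16  16  14  16  14  60  68  68  84  83  81  77  77  78  75  70  61   4   4   5   6   4   3   5   5   4
282 103  14  13  15  15  14  13  14  15  13  61  65  66  80  79  74  76  75  72  60  58  57   3   5   5   6   5   5   5   6
283 112  14  15  13  15  14  13  15  14  15  15  61  67  77  74  74  73
[... 4813 characters left out ...]
  77  77  72  69  84 100 102  98  97  96  95  96  99  95  97 100 102 100  98 101
301  72  69  75  66  50  34  33  31  42  70  76  77  79  95 103 101  99 101  96 100  99  98  98  96  98  95  98  97  97  99
302  72  68  71  76  65  57  43  47  62  74  71  69  77  97 103  97  98  97  98 101  96  98  97  99  99  98 100  96  97  99
303  67  71  67  73  77  71  66  70  73  70  65  72  74  80  90 102  97  99  96  97  98  96  96  94  99  99  97  97  97  97
304  71  69  73  68  69  72  71  70  71  72  68  69  67  65  76  99 103 101  98  98  98 102  98 100  98  98  96 100 100  98
305  71  72  72  70  73  67  73  72  71  73  70  74  70  72  73  82  96  96 102  95  98 100 100 100  96  95  99  98  97  96
```

Depth of the pad pixels shows the real fingertips at z≈0.033 while the TCP reads 0.020: the tips sit ~30 mm higher than the stated geometry. I'll trust the camera and lower in small steps, watching the force.

Request:
send_rows(series=[[0,0,0,0,0,0],[0,0,0,0,0,0],[0,0,0,0,0,0],[0,0,0,0,0,0],[0,0,-0.03,0,0,0],[0,0,-0.06,0,0,0],[0,0,-0.06,0,0,0],[0,0,-0.06,0,0,0]], gripper=0.1)

```text
time: 17.35
position: [0.5366, -0.2951, 0.0105]
tcp_rot: [[-0.997, 0.074, -0.001], [0.074, 0.997, 0.0], [0.001, 0.0, -1.0]]
ft_force: [0.2, -0.3, -1.2]
gripper_width: 0.45
```

```bash
python3 - <<'E'
from h import *
im,d=snap('scene','s8')
c=im[230:350,120:260,::-1].copy()
c=np.clip(cv2.resize(c,None,fx=5,fy=5,interpolation=cv2.INTER_CUBIC).astype(float)*2,0,255).astype(np.uint8)
cv2.imwrite('pics/s8c.png',c)
P=cloud('scene',d)
for v in range(284,316): print(v,' '.join('%3d'%(1000*P[v,u,2]) for u in range(162,200)))
s=readout.read_state();print(s['position'],s['gripper_width'],s['ft_force'])
E
```

```text
284 118 119 116 114 113  98  95  15  15  16  13  13  15  13  16  14  15  14  14   5   6   4   5   5  24  35  49  53  51  50  47  45  34  34  31   5   5   4
285 117 117 115 113  97  93  15  14  14  14  16  14  13  13  14  16  14  14  16  15   5   2   3   7   5  24  36  49  48  45  44  42  40  32   5   4   6   5
286 116 114 107 105  94  13  14  12  13  17  13  13  15  12  15  13  15  14  13  13  13   4   5   2   4   5  24  37  45  43  42  39  37   5   3   3   5   5
287 113 107 107 105  16  13  15  15  13  15  15  15  15  12  16  14  15  14  13  13  14  14   4   5   6   5   6  26  37  41  38  38  33  32   5   4   6   4
288 107 106 103 102 101  14  15  14  13  15  13  15  14  15  15  15  15  15  15  15  16  14  16   3   6   4   5   5  22  36  38  31  34  29  27   4   6   6
289 106 103 101 100  98  13  14  14  14  13  14  13  14  15  15  15  15  15  15  13  13  13  14  15   5   3   4   4   4  26  32  30  28  26   4   4   3   6
290 104 102 100  98  97  14  13  14  15  14  14  15  15  15  15  13  14  14  13  14  16  13  16  15  14 641   7   4   6   5  25  30  24   6   7   4   4   5
291 100 
[... 3285 characters left out ...]
 4   4   5   6   5   5   5   5   6   4   5   6   3   3   4   6   6   3   6   5   6   4   4   4  15  15  16  16  15  17  15  14  14  15  14
313   4   5   5   3   2   4   4   3   5   5   4   5   3   6   5   3   4   6   4   6   7   5   3   4   4   3   4   5  13  15  14  14  15  14 641  15  14  13
314   4   6   4   5   4   6   5   5   4   4   4   3   3   4   3   5   3   2   5   4   7   6   5   6   4   4   3   4   3  14  13  15  15  13  13  16  16  14
315   1   3   3   5   5   3   3   4   5   6   4   3   3   4   5   7   4   4   4   5   6   5   4   6   4   3   6   6   4   5  15  15  16  16  14  14  14 641
[ 0.53672639 -0.2952082   0.01077274] 0.448219392518164 [ 0.34725636 -0.5266748  -0.88989537]
```

View pics/s8c.png

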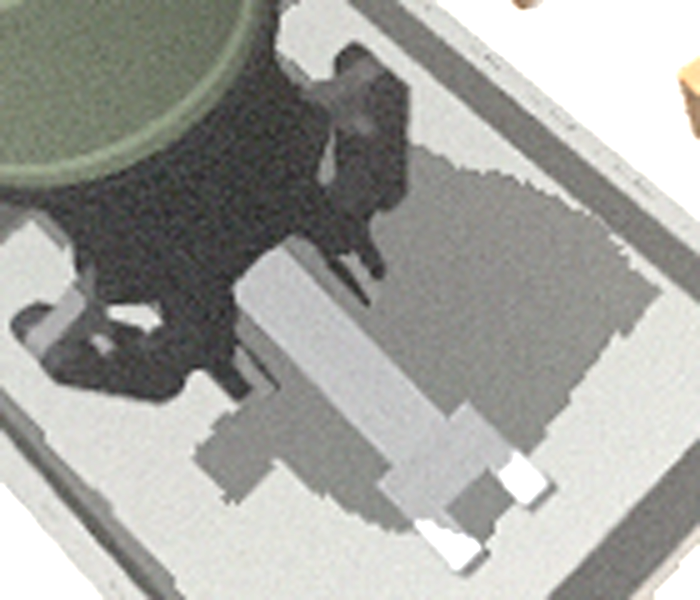

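Request:
send_rows(series=[[0,0,-0.02,0,0,0],[0,0,-0.04,0,0,0],[0,0,-0.06,0,0,0],[0,0,-0.08,0,0,0],[0,0,-0.08,0,0,0],[0,0,-0.08,0,0,0]])

```text
time: 17.9
position: [0.5367, -0.2953, -0.0012]
tcp_rot: [[-0.997, 0.074, -0.0], [0.074, 0.997, 0.0], [0.0, 0.0, -1.0]]
ft_force: [-0.2, -0.5, -0.5]
gripper_width: 0.445
```

Request:
send_rows(series=[[0,0,-0.01,0,0,0],[0,0,-0.02,0,0,0],[0,0,-0.02,0,0,0],[0,0,-0.02,0,0,0]])

```text
time: 18.23
position: [0.5368, -0.2953, -0.004]
tcp_rot: [[-0.997, 0.074, -0.0], [0.074, 0.997, -0.0], [0.0, -0.0, -1.0]]
ft_force: [-0.9, -0.2, -0.2]
gripper_width: 0.453
```

```bash
python3 - <<'E'
from h import *
im,d=snap('scene','s9')
c=im[230:350,120:260,::-1].copy()
c=np.clip(cv2.resize(c,None,fx=5,fy=5,interpolation=cv2.INTER_CUBIC).astype(float)*2,0,255).astype(np.uint8)
cv2.imwrite('pics/s9c.png',c)
s=readout.read_state();print(s['position'],s['gripper_width'],s['ft_force'])
E
```

```text
[ 0.53680561 -0.29531589 -0.00397784] 0.45085676982200973 [ 0.73623811  0.38227909 -0.55820801]
```

View pics/s9c.png

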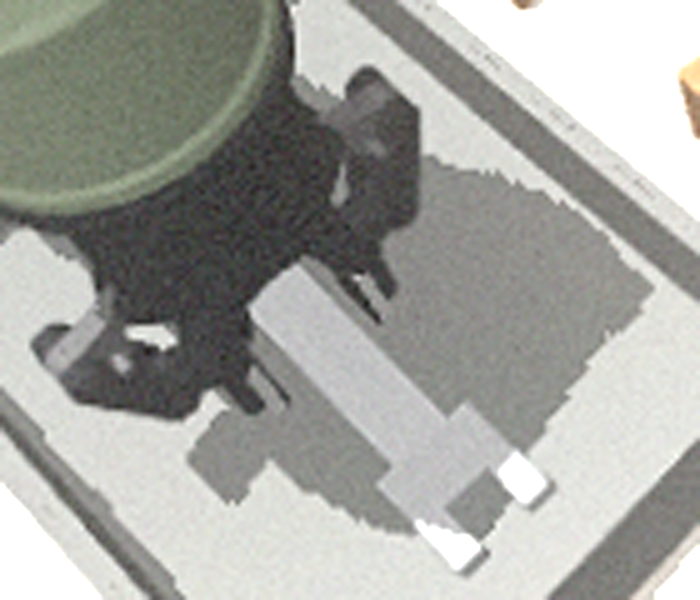

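No contact yet and the tips are beside the shank. Closing.

Request:
send_rows(series=[[0,0,0,0,0,0],[0,0,0,0,0,0],[0,0,0,0,0,0],[0,0,0,0,0,0],[0,0,0,0,0,0]], gripper=0.9, force=80)

```text
time: 18.7
position: [0.5369, -0.2952, -0.0035]
tcp_rot: [[-0.997, 0.074, 0.0], [0.074, 0.997, -0.0], [-0.0, -0.0, -1.0]]
ft_force: [-2.8, 1.3, 7.0]
gripper_width: 0.247
```

Request:
send_rows(series=[[0,0,0.05,0,0,0],[0,0,0.15,0,0,0],[0,0,0.3,0,0,0],[0,0,0.5,0,0,0],[0,0,0.7,0,0,0],[0,0,0.9,0,0,0],[0,0,0.9,0,0,0],[0,0,0.9,0,0,0]])

```text
time: 19.37
position: [0.5374, -0.2958, 0.1334]
tcp_rot: [[-0.997, 0.074, 0.003], [0.074, 0.997, -0.002], [-0.003, -0.002, -1.0]]
ft_force: [-0.6, -0.1, -4.2]
gripper_width: 0.25
```

```bash
python3 - <<'E'
from h import *
im,d=snap('scene','s10')
s=readout.read_state();print(s['position'],s['gripper_width'],s['ft_force'])
E
```

```text
[ 0.5366472  -0.29555796  0.13181923] 0.2511754507553836 [-0.83641619 -0.11961722 -4.36343464]
```

View pics/s10.png

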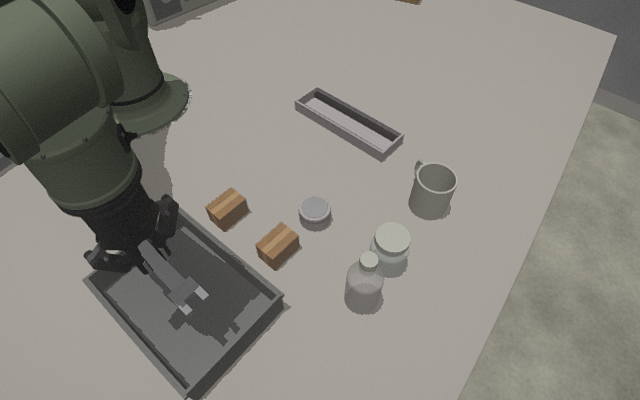

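Request:
send_rows(series=[[0,0.1,0,0,0,0],[0,0.25,0,0,0,0],[0,0.4,0,0,0,0],[0,0.55,0,0,0,0],[0,0.7,0,0,0,0],[0,0.85,0,0,0,0],[0,1,0,0,0,0]])

```text
time: 20.0
position: [0.5359, -0.1441, 0.13]
tcp_rot: [[-0.997, 0.074, -0.002], [0.074, 0.997, 0.001], [0.002, 0.0, -1.0]]
ft_force: [-0.2, 0.8, -3.4]
gripper_width: 0.251
```

Request:
send_rows(series=[[-0.1,0.15,0,0,0,0],[-0.2,0.3,0,0,0,0],[-0.2,0.45,0,0,0,0],[-0.2,0.6,0,0,0,0],[-0.2,0.75,0,0,0,0],[-0.2,0.9,0,0,0,0],[-0.2,1,0,0,0,0]])

```text
time: 20.58
position: [0.5059, 0.0069, 0.1303]
tcp_rot: [[-0.997, 0.072, -0.002], [0.072, 0.997, 0.001], [0.002, 0.001, -1.0]]
ft_force: [-0.4, 0.5, -3.4]
gripper_width: 0.253
```

Request:
send_rows(series=[[0,0.15,0,0,0,-0.006],[0,0.3,0,0,0,-0.006],[0,0.45,0,0,0,-0.006],[0,0.6,0,0,0,-0.006],[0,0.75,0,0,0,-0.006],[0,0.9,0,0,0,-0.006],[0,1,0,0,0,-0.006],[0,1,0,0,0,-0.006]])

```text
time: 21.25
position: [0.5057, 0.1582, 0.1304]
tcp_rot: [[-0.996, 0.088, -0.001], [0.088, 0.996, 0.002], [0.002, 0.001, -1.0]]
ft_force: [-0.3, 0.8, -3.7]
gripper_width: 0.251
```

Request:
send_rows(series=[[0,0.15,0,0,0,0],[0,0.3,0,0,0,0],[0,0.45,0,0,0,0],[0,0.6,0,0,0,0],[0,0.68,0,0,0,0],[0,0.68,0,0,0,0],[0,0.68,0,0,0,0]])

```text
time: 21.83
position: [0.5063, 0.2562, 0.1303]
tcp_rot: [[-0.996, 0.092, -0.001], [0.092, 0.996, -0.001], [0.001, -0.001, -1.0]]
ft_force: [0.6, -1.3, -3.7]
gripper_width: 0.251
```

```bash
python3 - <<'E'
from h import *
im,d=snap('scene','s11');snap('top','t11')
s=readout.read_state();print(s['position'],s['gripper_width'],s['ft_force'],s['qpos'])
E
```

```text
[0.50678196 0.25518658 0.13048813] 0.24989020610381069 [ 0.09201426 -0.74063064 -3.78314135] [-0.05229957  0.64555649 -0.74667879  1.80766199  0.54572626  0.90774822
  0.43012798]
```

View pics/s11.png

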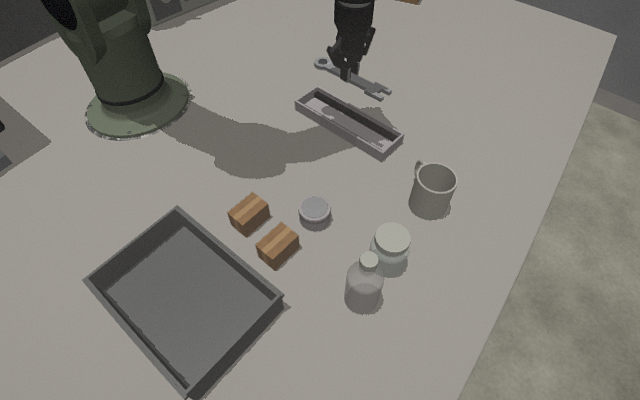

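Spanner is level over the tray. One carton got knocked (now at (249,213)), still on the counter. Lowering to just above the tray.

Request:
send_rows(series=[[0,0.012,-0.1,0,0,0],[0,0.012,-0.25,0,0,0],[0,0.012,-0.4,0,0,0],[0,0.012,-0.55,0,0,0],[0,0.012,-0.65,0,0,0],[0,0.012,-0.72,0,0,0],[0,0.012,-0.72,0,0,0],[0,0.012,-0.72,0,0,0]])

```text
time: 22.6
position: [0.5069, 0.2584, 0.0233]
tcp_rot: [[-0.996, 0.093, -0.0], [0.093, 0.996, -0.0], [0.0, -0.0, -1.0]]
ft_force: [-0.0, 0.2, -2.3]
gripper_width: 0.256
```

```bash
python3 - <<'E'
from h import *
im,d=snap('scene','s12');t,_=snap('top','t12')
c=np.clip(cv2.resize(im[20:170,270:430,::-1],None,fx=4.5,fy=4,interpolation=cv2.INTER_CUBIC).astype(float)*1.5,0,255).astype(np.uint8); cv2.imwrite('pics/s12c.png',c)
c=np.clip(cv2.resize(t[185:335,150:270,::-1],None,fx=4,fy=4,interpolation=cv2.INTER_CUBIC).astype(float)*1.5,0,255).astype(np.uint8); cv2.imwrite('pics/t12c.png',c)
s=readout.read_state();print(s['position'],s['gripper_width'],s['ft_force'])
E
```

```text
[0.50738589 0.25873719 0.0240592 ] 0.2514066711329061 [ 0.61804341  0.04611698 -2.76322134]
```

View pics/s12c.png

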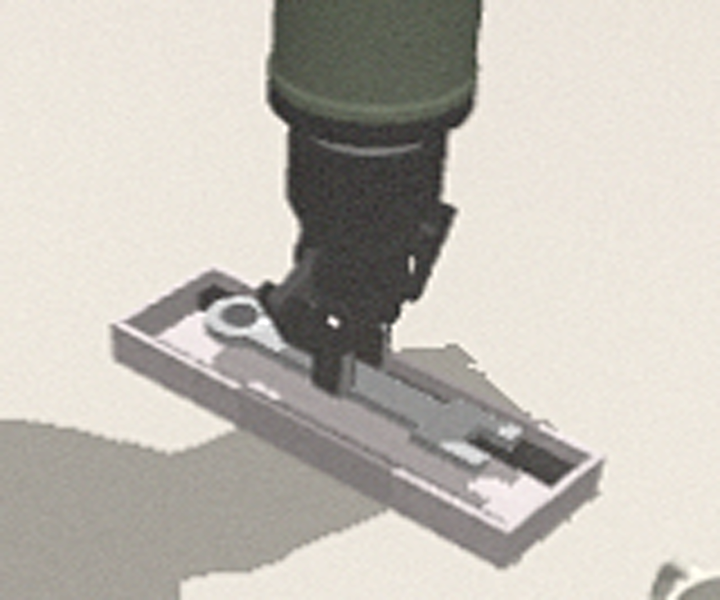

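View pics/t12c.png

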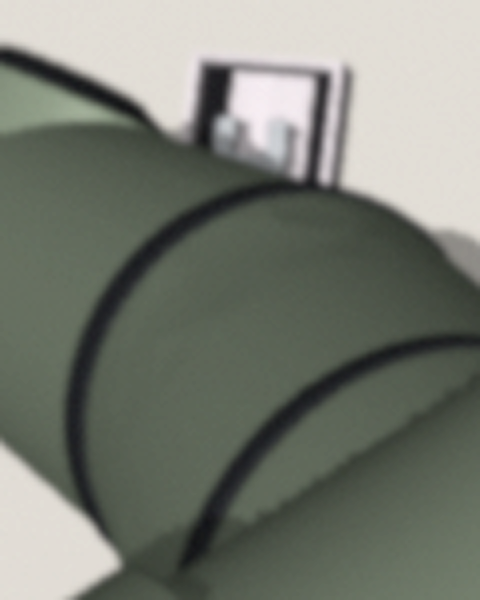

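```bash
python3 - <<'E'
from h import *
d=np.load('pics/s12.npy');P=cloud('scene',d);im=cv2.imread('pics/s12.png')
sub=P[80:140,305:400].reshape(-1,3); g=im[80:140,305:400].max(2).ravel()
for lo,hi in((.034,.038),(.038,.046),(.046,.05)):
    print(lo,((sub[:,2]>lo)&(sub[:,2]<hi)).sum())
k=(sub[:,2]>.036)&(sub[:,2]<.049)&(g>60)
W=sub[k]; print(len(W),np.median(W[:,2]),W[:,:2].min(0),W[:,:2].max(0))
ax=np.array([np.cos(np.radians(-5.35)),np.sin(np.radians(-5.35))]);ay=np.array([-ax[1],ax[0]])
q=W[:,:2]-[.5065,.258]; X=q@ax;Y=q@ay
print('X',np.percentile(X,[1,99]))
for a in np.arange(-.11,.12,.02):
    s=(X>=a)&(X<a+.02)
    if s.sum()>5: print(round(a,2),s.sum(),np.percentile(Y[s],[3,97]).round(4),W[s,2].mean().round(4))
E
```

```text
0.034 92
0.038 583
0.046 22
621 0.041442773064233496 [0.40862954 0.22790821] [0.60897544 0.28472306]
X [-0.09541357  0.10105888]
-0.11 23 [-0.0157  0.0133] 0.0418
-0.09 79 [-0.0195  0.0151] 0.0416
-0.07 51 [-0.0172  0.0057] 0.0409
-0.05 28 [-0.0131 -0.0035] 0.0406
-0.03 18 [-0.0129 -0.0036] 0.0403
-0.01 31 [-0.0244  0.0137] 0.0425
0.01 77 [-0.0174  0.0157] 0.0415
0.03 69 [-0.0126  0.0115] 0.0411
0.05 88 [-0.02    0.0171] 0.0413
0.07 105 [-0.0206  0.0189] 0.0409
0.09 52 [-0.0204  0.0192] 0.0405
```

Spanner centred within ~1 mm of the groove's middle line. Lower further, checking contact.

Request:
send_rows(series=[[0,0,-0.03,0,0,0],[0,0,-0.06,0,0,0],[0,0,-0.09,0,0,0],[0,0,-0.12,0,0,0],[0,0,-0.12,0,0,0],[0,0,-0.12,0,0,0]])

```text
time: 23.2
position: [0.5066, 0.2585, 0.0047]
tcp_rot: [[-0.996, 0.092, -0.001], [0.092, 0.996, -0.0], [0.0, -0.0, -1.0]]
ft_force: [0.6, 0.5, -2.6]
gripper_width: 0.249
```

Request:
send_rows(series=[[0,0,-0.01,0,0,0],[0,0,-0.02,0,0,0],[0,0,-0.02,0,0,0],[0,0,-0.02,0,0,0]])

```text
time: 23.53
position: [0.5068, 0.2585, 0.002]
tcp_rot: [[-0.996, 0.092, 0.0], [0.092, 0.996, -0.0], [-0.0, -0.0, -1.0]]
ft_force: [-0.4, -0.1, -3.6]
gripper_width: 0.251
```

Request:
send_rows(series=[[0,0,-0.01,0,0,0],[0,0,-0.02,0,0,0],[0,0,-0.02,0,0,0],[0,0,-0.02,0,0,0]])

```text
time: 23.87
position: [0.5067, 0.2585, -0.0011]
tcp_rot: [[-0.996, 0.092, -0.0], [0.092, 0.996, -0.0], [0.0, -0.0, -1.0]]
ft_force: [-0.7, -0.5, -4.0]
gripper_width: 0.249
```

Request:
send_rows(series=[[0,0,-0.007,0,0,0],[0,0,-0.013,0,0,0],[0,0,-0.013,0,0,0],[0,0,-0.013,0,0,0]])

```text
time: 24.2
position: [0.5068, 0.2585, -0.003]
tcp_rot: [[-0.996, 0.092, -0.0], [0.092, 0.996, -0.0], [0.0, -0.0, -1.0]]
ft_force: [0.1, 0.2, -3.1]
gripper_width: 0.254
```

Request:
send_rows(series=[[0,0,0,0,0,0],[0,0,0,0,0,0],[0,0,0,0,0,0],[0,0,0,0,0,0]], gripper=0.32, force=40)

```text
time: 24.53
position: [0.5067, 0.2581, -0.0032]
tcp_rot: [[-0.996, 0.093, -0.0], [0.093, 0.996, -0.001], [0.0, -0.001, -1.0]]
ft_force: [1.3, -2.3, -10.3]
gripper_width: 0.318
```

Request:
send_rows(series=[[0,0,0.02,0,0,0],[0,0,0.06,0,0,0],[0,0,0.15,0,0,0],[0,0,0.35,0,0,0],[0,0,0.6,0,0,0],[0,0,0.9,0,0,0],[0,0,1,0,0,0],[0,0,1,0,0,0]])

```text
time: 25.2
position: [0.5085, 0.2602, 0.1532]
tcp_rot: [[-0.996, 0.092, 0.007], [0.092, 0.996, 0.004], [-0.007, 0.004, -1.0]]
ft_force: [-0.2, 0.4, -0.2]
gripper_width: 0.343
```

Request:
send_rows(series=[[0,-1,0.2,0,0,-0.25],[0,-1,0.2,0,0,-0.25],[0,-1,0.2,0,0,-0.25],[0,-1,0.2,0,0,-0.25],[0,-1,0.2,0,0,-0.25],[0,-1,0.2,0,0,-0.25],[0,-1,0.2,0,0,-0.25],[0,-1,0.2,0,0,-0.25]], gripper=-0.5)

```text
time: 25.87
position: [0.5068, 0.1088, 0.1782]
tcp_rot: [[-0.638, 0.77, 0.001], [0.77, 0.638, 0.0], [-0.001, 0.001, -1.0]]
ft_force: [-0.2, 0.3, 0.1]
gripper_width: 0.751
```

Request:
send_rows(series=[[0,-1,0.2,0,0,-0.25],[0,-1,0.2,0,0,-0.25],[0,-1,0.2,0,0,-0.25],[0,-1,0.2,0,0,-0.25],[0,-1,0.2,0,0,-0.25],[0,-1,0.2,0,0,-0.25],[0,-1,0.2,0,0,-0.25],[0,-1,0.2,0,0,-0.25]])

```text
time: 26.53
position: [0.5068, -0.0411, 0.2077]
tcp_rot: [[0.092, 0.996, 0.001], [0.996, -0.092, 0.0], [0.0, 0.001, -1.0]]
ft_force: [0.2, 0.3, -0.7]
gripper_width: 0.751
```

```bash
python3 - <<'E'
from h import *
im,d=snap('scene','s13');t,_=snap('top','t13')
s=readout.read_state();print(s['position'],s['gripper_width'],s['ft_force'])
E
```

```text
[ 0.50684902 -0.04108575  0.20743521] 0.7506288456499751 [0.35696069 0.06611444 0.01788506]
```

View pics/s13.png

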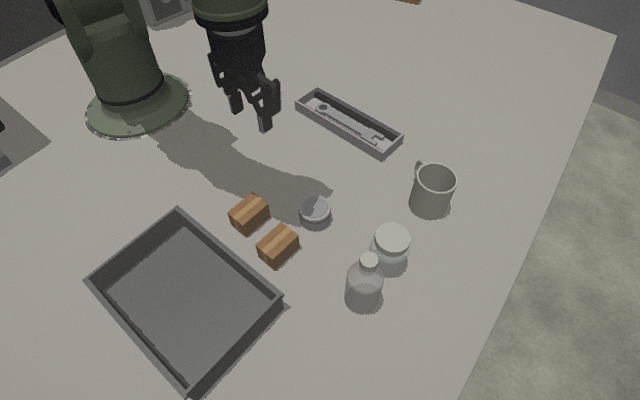

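View pics/t13.png

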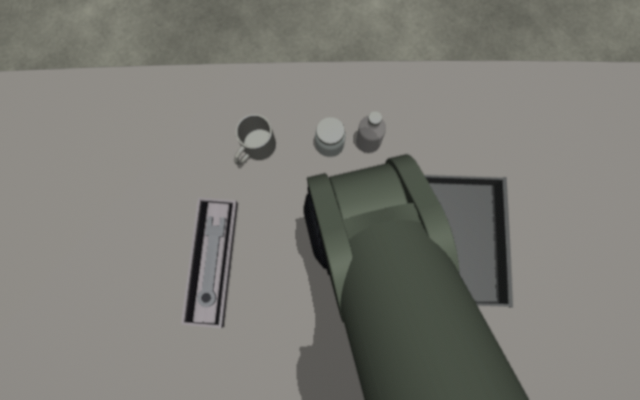

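Spanner lies in the groove (top view (216,220)–(206,298)). Measuring it plus the cartons and tin from the scene view.

```bash
cat >> h.py <<'E'
def cartons(tag,name='scene'):
    im=cv2.imread(f'pics/{tag}.png'); P=cloud(name,np.load(f'pics/{tag}.npy')); hsv=cv2.cvtColor(im,cv2.COLOR_BGR2HSV)
    m=((hsv[...,0]<22)&(hsv[...,1]>90)).astype(np.uint8); m[:150,:]*= (1 if name=='top' else 1)
    m[:20]=0
    n,l,s,c=cv2.connectedComponentsWithStats(m)
    for i in range(1,n):
        if s[i,4]<80: continue
        q=P[l==i]; q=q[(q[:,2]>0)&(q[:,2]<.2)]; zt=np.percentile(q[:,2],88); zt=np.median(q[q[:,2]>zt-.006,2]); t=q[abs(q[:,2]-zt)<.004]
        r=cv2.minAreaRect((t[:,:2]*1000).astype(np.float32)); print('carton px',c[i].round(),s[i,4],'ztop',zt.round(4),'c',np.round(r[0],1),'size',np.round(r[1],1),'ang',round(r[2],1))
def tin(tag,box,name='scene',z=(.034,.05)):
    P=cloud(name,np.load(f'pics/{tag}.npy')); a,b,e,f=box; w=P[a:b,e:f].reshape(-1,3); t=w[(w[:,2]>z[0])&(w[:,2]<z[1])]
    c=cv2.minEnclosingCircle((t[:,:2]*1000).astype(np.float32)); print('tin',np.round(c[0],1),round(c[1],1),np.median(t[:,2]).round(4))
E
python3 - <<'E'
from h import *
cartons('s13'); tin('s13',(190,232,295,335))
P=cloud('top',np.load('pics/t13.npy')); im=cv2.imread('pics/t13.png').max(2)
w=P[203:322,190:236].reshape(-1,3); g=im[203:322,190:236].ravel(); k=(abs(w[:,2]-.015)<.004)&(g>85)&(g<145)
W=w[k]; ax=np.array([np.cos(np.radians(-5.35)),np.sin(np.radians(-5.35))]);ay=np.array([-ax[1],ax[0]])
q=W[:,:2]-[.5065,.258]; X=q@ax;Y=q@ay; print(k.sum(),np.percentile(X,[1,99]))
for a in np.arange(-.11,.12,.02):
    s=(X>=a)&(X<a+.02)
    if s.sum()>5: print(round(a,2),s.sum(),np.percentile(Y[s],[5,95]).round(4),W[s,2].mean().round(4))
t=cv2.imread('pics/t13.png');c=np.clip(cv2.resize(t[190:335,170:250],None,fx=5,fy=4.1,interpolation=cv2.INTER_CUBIC).astype(float)*1.5,0,255).astype(np.uint8); cv2.imwrite('pics/t13c.png',c)
E
```

```text
carton px [246. 211.] 769 ztop 0.0463 c [514.6 -96.5] size [67.4 46.2] ang 86.3
carton px [276. 242.] 855 ztop 0.0465 c [ 607.5 -117.7] size [68.9 44.5] ang 84.3
tin [612.7 -13.1] 32.7 0.0407
1180 [-0.10314191  0.10934386]
-0.11 54 [-0.0344  0.012 ] 0.0151
-0.09 124 [-0.0339  0.0184] 0.015
-0.07 119 [-0.0343  0.0114] 0.0151
-0.05 117 [-0.0344  0.0103] 0.015
-0.03 109 [-0.0344  0.0104] 0.015
-0.01 101 [-0.0135  0.0105] 0.0149
0.01 104 [-0.0244  0.0102] 0.0149
0.03 102 [-0.0246  0.0102] 0.0154
0.05 136 [-0.0238  0.0159] 0.0153
0.07 132 [-0.0214  0.0177] 0.0149
0.09 61 [-0.0253  0.0186] 0.015
0.11 10 [-0.0417  0.0025] 0.0169
```

View pics/t13c.png

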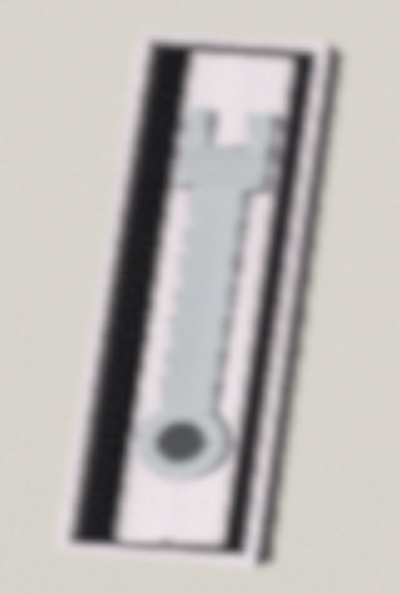

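Spanner is flat in the groove (top z 0.015, ends centred within ~2 mm). Next, the near carton at (0.513,-0.095), gripping with tips at z≈0.02.

Request:
send_rows(series=[[0.04,-0.36,0,0,0,0],[0.04,-0.36,-0.2,0,0,0],[0.04,-0.36,-0.4,0,0,0],[0.04,-0.36,-0.6,0,0,0],[0.04,-0.36,-0.8,0,0,0],[0.04,-0.36,-0.8,0,0,0],[0.04,-0.36,-0.8,0,0,0]])

```text
time: 27.22
position: [0.5123, -0.095, 0.0868]
tcp_rot: [[0.09, 0.996, -0.002], [0.996, -0.09, 0.001], [0.001, -0.002, -1.0]]
ft_force: [-0.4, 0.4, 1.0]
gripper_width: 0.746
```

```bash
python3 - <<'E'
from h import *
im,d=snap('scene','s14')
c=np.clip(cv2.resize(im[130:270,170:340,::-1],None,fx=4,fy=4,interpolation=cv2.INTER_CUBIC).astype(float)*1.5,0,255).astype(np.uint8); cv2.imwrite('pics/s14c.png',c)
s=readout.read_state();print(s['position'],s['gripper_width'],s['ft_force'])
cartons('s14')
E
```

```text
[ 0.5132199  -0.09517142  0.08807587] 0.7480968578822766 [ 0.12910374 -0.23868709  0.34440826]
carton px [246. 214.] 778 ztop 0.0464 c [514.7 -97.3] size [65.7 45.5] ang 86.9
carton px [276. 242.] 844 ztop 0.0464 c [ 607.7 -117.6] size [67.6 44.7] ang 85.3
```

View pics/s14c.png

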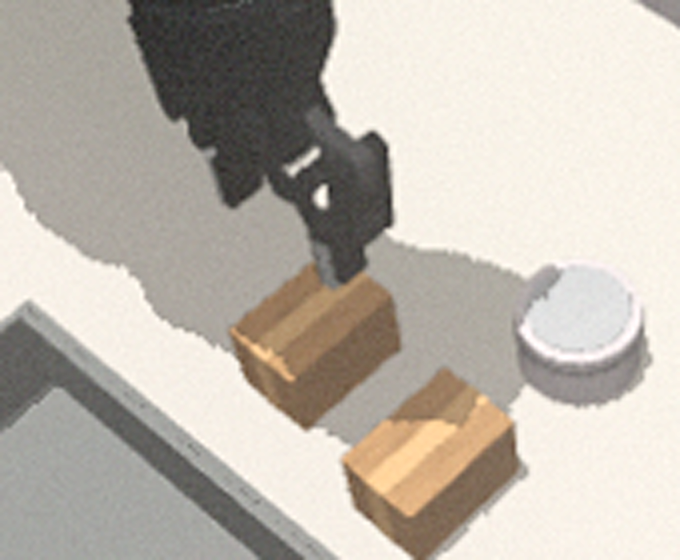

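Gripper hangs above the near carton, aligned. Descend and grip.

Request:
send_rows(series=[[0,0,-0.12,0,0,0],[0,0,-0.24,0,0,0],[0,0,-0.36,0,0,0],[0,0,-0.46,0,0,0],[0,0,-0.52,0,0,0],[0,0,-0.56,0,0,0],[0,0,-0.56,0,0,0],[0,0,-0.56,0,0,0]])

```text
time: 27.93
position: [0.5134, -0.0956, 0.004]
tcp_rot: [[0.092, 0.996, 0.001], [0.996, -0.092, -0.0], [-0.0, 0.001, -1.0]]
ft_force: [-0.1, 0.3, -0.0]
gripper_width: 0.753
```

Request:
send_rows(series=[[0,0,0,0,0,0],[0,0,0,0,0,0],[0,0,0,0,0,0],[0,0,0,0,0,0],[0,0,0,0,0,0],[0,0,0,0,0,0]], gripper=0.6, force=40)

```text
time: 28.43
position: [0.5134, -0.0956, 0.0041]
tcp_rot: [[0.092, 0.996, 0.001], [0.996, -0.092, -0.0], [-0.0, 0.001, -1.0]]
ft_force: [-1.1, -0.3, 10.3]
gripper_width: 0.531
```

Request:
send_rows(series=[[0,0,0.1,0,0,0],[0,0,0.25,0,0,0],[0,0,0.45,0,0,0],[0,0,0.65,0,0,0],[0,0,0.8,0,0,0],[0,0,0.8,0,0,0]])

```text
time: 28.93
position: [0.5148, -0.0959, 0.1277]
tcp_rot: [[0.093, 0.996, 0.006], [0.996, -0.093, -0.001], [-0.001, 0.006, -1.0]]
ft_force: [0.7, -0.7, -0.7]
gripper_width: 0.531
```

Request:
send_rows(series=[[-0.1,0.15,0,0,0,0],[-0.2,0.3,0,0,0,0],[-0.3,0.5,0,0,0,0],[-0.3,0.7,0,0,0,0],[-0.3,0.9,0,0,0,0],[-0.3,1,0,0,0,0]])

```text
time: 29.43
position: [0.4675, 0.0579, 0.1234]
tcp_rot: [[0.09, 0.996, 0.001], [0.996, -0.09, 0.001], [0.001, 0.001, -1.0]]
ft_force: [0.6, 0.3, -0.4]
gripper_width: 0.53
```

Request:
send_rows(series=[[-0.1,0.15,0,0,0,0],[-0.2,0.3,0,0,0,0],[-0.28,0.5,0,0,0,0],[-0.28,0.7,0,0,0,0],[-0.28,0.9,0,0,0,0],[-0.28,1,0,0,0,0]])

```text
time: 29.93
position: [0.4253, 0.2081, 0.1234]
tcp_rot: [[0.09, 0.996, 0.001], [0.996, -0.09, 0.002], [0.002, 0.001, -1.0]]
ft_force: [0.3, 0.4, -1.1]
gripper_width: 0.532
```

Request:
send_rows(series=[[0,0.15,0,0,0,0],[0,0.3,0,0,0,0],[0,0.41,0,0,0,0],[0,0.41,0,0,0,0],[0,0.41,0,0,0,0],[0,0.41,0,0,0,0]])

```text
time: 30.43
position: [0.4257, 0.2652, 0.1229]
tcp_rot: [[0.093, 0.996, -0.0], [0.996, -0.093, -0.001], [-0.001, -0.0, -1.0]]
ft_force: [-0.2, -0.1, -2.2]
gripper_width: 0.531
```

```bash
python3 - <<'E'
from h import *
im,d=snap('scene','s15')
s=readout.read_state();print(s['position'],s['gripper_width'],s['ft_force'])
E
```

```text
[0.42583317 0.26504039 0.12296547] 0.5297286226788334 [ 0.0795677  -0.21380244 -0.78615276]
```

View pics/s15.png

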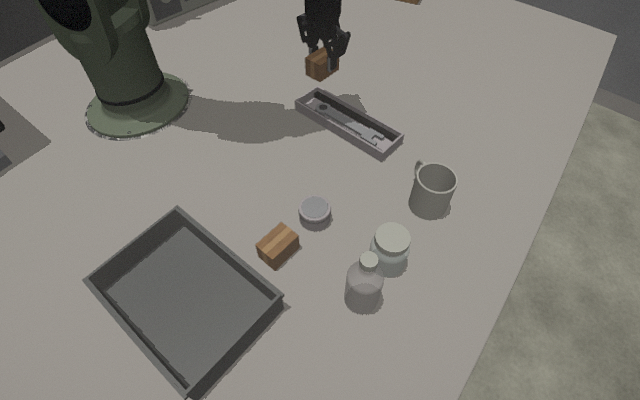

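Carton held over the near end of the tray. Lowering to just above the rim and measuring.

Request:
send_rows(series=[[0,0.01,-0.12,0,0,0],[0,0.01,-0.24,0,0,0],[0,0.01,-0.36,0,0,0],[0,0.01,-0.48,0,0,0],[0,0.01,-0.56,0,0,0],[0,0.01,-0.56,0,0,0],[0,0.01,-0.56,0,0,0]])

```text
time: 31.07
position: [0.4257, 0.2667, 0.039]
tcp_rot: [[0.093, 0.996, -0.001], [0.996, -0.093, -0.001], [-0.001, -0.001, -1.0]]
ft_force: [0.2, 0.5, -0.5]
gripper_width: 0.535
```

```bash
cat >> h.py <<'E'
def trayxy(c):
    a=np.radians(-5.35); ax=np.array([np.cos(a),np.sin(a)]); q=np.array(c)-[.5065,.258]; return q@ax, q@np.array([-ax[1],ax[0]])
E
python3 - <<'E'
from h import *
im,d=snap('scene','s16')
c=np.clip(cv2.resize(im[30:160,270:430,::-1],None,fx=4.5,fy=4.5,interpolation=cv2.INTER_CUBIC).astype(float)*1.5,0,255).astype(np.uint8); cv2.imwrite('pics/s16c.png',c)
s=readout.read_state();print(s['position'],s['gripper_width'],s['ft_force'])
cartons('s16')
E
```

```text
[0.42604718 0.26712575 0.03958997] 0.5359439816623229 [ 0.45921035  0.40355842 -1.66752538]
carton px [317.  92.] 336 ztop 0.0811 c [426.  258.4] size [55.5 47. ] ang 82.9
carton px [276. 241.] 783 ztop 0.0465 c [ 607.4 -117.8] size [67.4 45.1] ang 84.1
```

View pics/s16c.png

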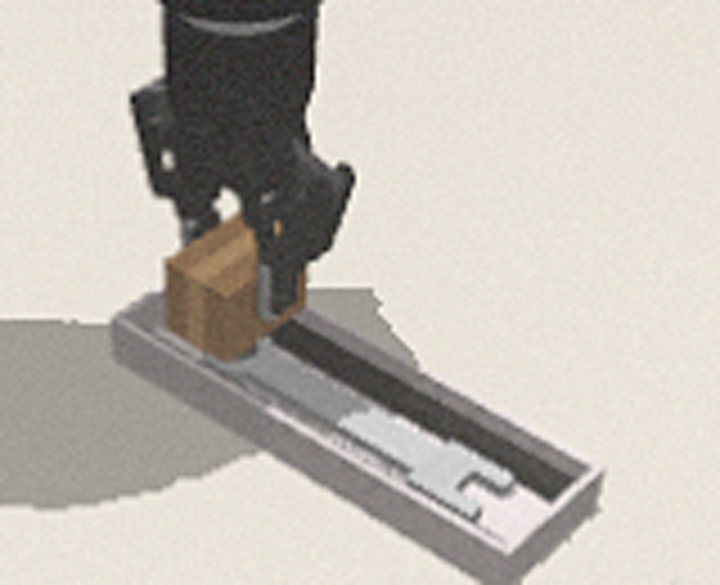

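```bash
python3 - <<'E'
from h import *
im=cv2.imread('pics/s16.png');P=cloud('scene',np.load('pics/s16.npy'));hsv=cv2.cvtColor(im,cv2.COLOR_BGR2HSV)
m=(hsv[...,0]<22)&(hsv[...,1]>90);m[:60]=0;m[140:]=0
q=P[m];q=q[(q[:,2]>.04)&(q[:,2]<.09)]
X,Y=trayxy(q[:,:2]); t=q[:,2]>.077
print('Y lo/hi',np.percentile(Y,[1,3,10,97,99]).round(4),'X',np.percentile(X[t],[2,98]).round(4))
# tray near/far wall tops in same view
g=P[80:150,290:410].reshape(-1,3); k=abs(g[:,2]-.03)<.0025; X,Y=trayxy(g[k][:,:2]); k2=(abs(X)<.1)
h,e=np.histogram(Y[k2],np.arange(-.06,.06,.0025)); print([(round(a,4),b) for a,b in zip(e,h) if b])
E
```

```text
Y lo/hi [-0.0355 -0.035  -0.0343  0.0273  0.0318] X [-0.102 -0.059]
[(np.float64(-0.0475), np.int64(5)), (np.float64(-0.045), np.int64(53)), (np.float64(-0.0425), np.int64(54)), (np.float64(-0.04), np.int64(42)), (np.float64(-0.0375), np.int64(3)), (np.float64(0.035), np.int64(14)), (np.float64(0.0375), np.int64(59)), (np.float64(0.04), np.int64(44)), (np.float64(0.0425), np.int64(13))]
```

Carton is centred (near edge at −34.7 mm, walls' middle ≈ −1 mm). Lower and release.

Request:
send_rows(series=[[0,0,-0.03,0,0,0],[0,0,-0.06,0,0,0],[0,0,-0.09,0,0,0],[0,0,-0.115,0,0,0],[0,0,-0.115,0,0,0],[0,0,-0.115,0,0,0]])

```text
time: 31.62
position: [0.4257, 0.2675, 0.0216]
tcp_rot: [[0.092, 0.996, -0.0], [0.996, -0.092, -0.0], [-0.0, -0.0, -1.0]]
ft_force: [-0.9, -0.6, -1.9]
gripper_width: 0.529
```

Request:
send_rows(series=[[0,0,-0.005,0,0,0],[0,0,-0.005,0,0,0],[0,0,-0.005,0,0,0],[0,0,-0.005,0,0,0]], gripper=-0.5)

```text
time: 31.95
position: [0.4258, 0.2675, 0.0211]
tcp_rot: [[0.092, 0.996, 0.0], [0.996, -0.092, 0.0], [0.0, 0.0, -1.0]]
ft_force: [-0.1, 0.0, 0.8]
gripper_width: 0.745
```

Request:
send_rows(series=[[0,0,0.1,0,0,0],[0,0,0.3,0,0,0],[0,0,0.5,0,0,0],[0,0,0.75,0,0,0],[0,0,1,0,0,0],[0,0,1,0,0,0]])

```text
time: 32.45
position: [0.4279, 0.2691, 0.1772]
tcp_rot: [[0.093, 0.996, 0.007], [0.996, -0.093, 0.004], [0.005, 0.006, -1.0]]
ft_force: [0.9, 0.0, 0.5]
gripper_width: 0.752
```

```bash
python3 - <<'E'
from h import *
im,d=snap('scene','s17')
c=np.clip(cv2.resize(im[30:160,270:430,::-1],None,fx=4.5,fy=4.5,interpolation=cv2.INTER_CUBIC).astype(float)*1.5,0,255).astype(np.uint8); cv2.imwrite('pics/s17c.png',c)
s=readout.read_state();print(s['position'],s['gripper_width'],s['ft_force'])
cartons('s17');tin('s17',(190,232,295,335))
E
```

```text
[0.42726108 0.26832104 0.1743189 ] 0.7461918428231332 [ 0.49743351 -0.79731034 -1.3808207 ]
carton px [322.  93.] 302 ztop 0.0632 c [426.9 264.4] size [67.2 44.6] ang 83.8
carton px [276. 241.] 781 ztop 0.0464 c [ 607.2 -117.9] size [67.2 44.7] ang 85.1
tin [613.6 -13.1] 32.3 0.0408
```

View pics/s17c.png

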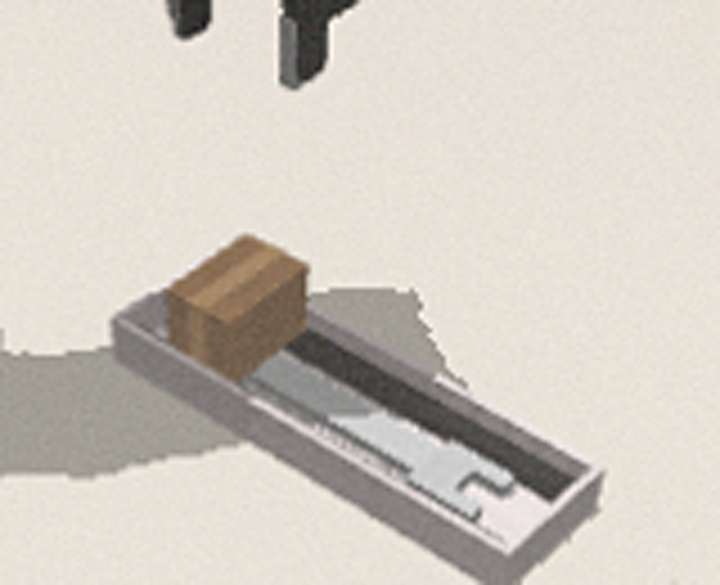

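First carton sits flat on both ledges (top 0.063). Fetching the second at (0.606,−0.116).

Request:
send_rows(series=[[0.6,-1,0.2,0,0,0],[0.6,-1,0.2,0,0,0],[0.6,-1,0.2,0,0,0],[0.6,-1,0.2,0,0,0],[0.6,-1,0.2,0,0,0],[0.6,-1,0.2,0,0,0]])

```text
time: 33.0
position: [0.5172, 0.1137, 0.2006]
tcp_rot: [[0.098, 0.995, 0.0], [0.995, -0.098, -0.001], [-0.001, 0.0, -1.0]]
ft_force: [-0.0, 0.6, 0.2]
gripper_width: 0.748
```

Request:
send_rows(series=[[0.6,-1,0,0,0,0],[0.6,-1,0,0,0,0],[0.6,-1,0,0,0,0],[0.6,-1,0,0,0,0],[0.6,-1,0,0,0,0],[0.6,-1,0,0,0,0]])

```text
time: 33.5
position: [0.6062, -0.0352, 0.1996]
tcp_rot: [[0.096, 0.995, -0.001], [0.995, -0.096, -0.001], [-0.001, -0.001, -1.0]]
ft_force: [-0.4, 0.6, 0.2]
gripper_width: 0.753
```

Request:
send_rows(series=[[0,-0.25,0,0,0,0],[0,-0.56,0,0,0,0],[0,-0.56,-0.2,0,0,0],[0,-0.56,-0.4,0,0,0],[0,-0.56,-0.6,0,0,0],[0,-0.56,-0.7,0,0,0],[0,-0.56,-0.7,0,0,0],[0,-0.56,-0.7,0,0,0]])

```text
time: 34.17
position: [0.6054, -0.115, 0.0956]
tcp_rot: [[0.091, 0.996, -0.002], [0.996, -0.091, 0.001], [0.001, -0.002, -1.0]]
ft_force: [0.2, 0.1, -0.7]
gripper_width: 0.75
```

```bash
python3 - <<'E'
from h import *
im,d=snap('scene','s18')
c=np.clip(cv2.resize(im[130:270,170:340,::-1],None,fx=4,fy=4,interpolation=cv2.INTER_CUBIC).astype(float)*1.5,0,255).astype(np.uint8); cv2.imwrite('pics/s18c.png',c)
s=readout.read_state();print(s['position'],s['gripper_width'],s['ft_force'])
cartons('s18')
E
```

```text
[ 0.60607035 -0.11538882  0.09666739] 0.7467699710787961 [ 0.7033254  -0.22414364 -0.27885434]
carton px [320.  95.] 411 ztop 0.0632 c [427.1 265.1] size [68.9 45. ] ang 87.9
carton px [275. 244.] 804 ztop 0.0464 c [ 607.4 -118.4] size [66.6 44.2] ang 85.7
```

View pics/s18c.png

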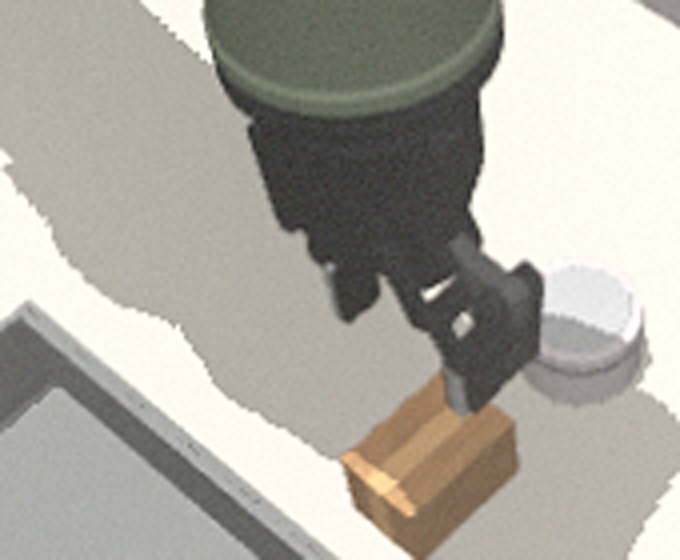

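Request:
send_rows(series=[[0,-0.006,-0.12,0,0,0],[0,-0.006,-0.24,0,0,0],[0,-0.006,-0.36,0,0,0],[0,-0.006,-0.48,0,0,0],[0,-0.006,-0.56,0,0,0],[0,-0.006,-0.61,0,0,0],[0,-0.006,-0.61,0,0,0],[0,-0.006,-0.61,0,0,0]])

```text
time: 34.88
position: [0.6063, -0.1173, 0.0053]
tcp_rot: [[0.092, 0.996, 0.001], [0.996, -0.092, -0.0], [0.0, 0.001, -1.0]]
ft_force: [0.1, 0.3, 0.3]
gripper_width: 0.746
```

Request:
send_rows(series=[[0,0,0,0,0,0],[0,0,0,0,0,0],[0,0,0,0,0,0],[0,0,0,0,0,0],[0,0,0,0,0,0],[0,0,0,0,0,0]], gripper=0.6, force=40)

```text
time: 35.38
position: [0.6066, -0.1175, 0.0058]
tcp_rot: [[0.092, 0.996, 0.002], [0.996, -0.092, -0.0], [-0.0, 0.002, -1.0]]
ft_force: [-1.3, -0.1, 6.6]
gripper_width: 0.531
```

Request:
send_rows(series=[[0,0,0.1,0,0,0],[0,0,0.25,0,0,0],[0,0,0.45,0,0,0],[0,0,0.65,0,0,0],[0,0,0.85,0,0,0],[0,0,0.9,0,0,0],[0,0,0.9,0,0,0]])

```text
time: 35.97
position: [0.6071, -0.1177, 0.1425]
tcp_rot: [[0.093, 0.996, 0.005], [0.996, -0.093, -0.001], [-0.001, 0.005, -1.0]]
ft_force: [-0.4, 0.5, -3.0]
gripper_width: 0.531
```

Request:
send_rows(series=[[-0.1,0.15,0,0,0,0],[-0.2,0.3,0,0,0,0],[-0.3,0.5,0,0,0,0],[-0.3,0.7,0,0,0,0],[-0.3,0.9,0,0,0,0],[-0.3,1,0,0,0,0]])

```text
time: 36.47
position: [0.5598, 0.0364, 0.1386]
tcp_rot: [[0.089, 0.996, -0.001], [0.996, -0.089, 0.001], [0.001, -0.001, -1.0]]
ft_force: [-0.6, 0.9, -2.3]
gripper_width: 0.533
```

Request:
send_rows(series=[[-0.1,0.15,0,0,0,0],[-0.2,0.3,0,0,0,0],[-0.36,0.5,0,0,0,0],[-0.36,0.7,0,0,0,0],[-0.36,0.9,0,0,0,0],[-0.36,1,0,0,0,0]])

```text
time: 36.97
position: [0.5056, 0.1862, 0.1387]
tcp_rot: [[0.089, 0.996, -0.001], [0.996, -0.089, 0.001], [0.001, -0.001, -1.0]]
ft_force: [-0.3, 0.3, -1.4]
gripper_width: 0.536
```

Request:
send_rows(series=[[0,0.2,0,0,0,0],[0,0.4,0,0,0,0],[0,0.51,0,0,0,0],[0,0.51,0,0,0,0],[0,0.51,-0.15,0,0,0],[0,0.51,-0.3,0,0,0],[0,0.51,-0.45,0,0,0],[0,0.51,-0.6,0,0,0],[0,0.51,-0.66,0,0,0],[0,0.51,-0.66,0,0,0],[0,0.51,-0.66,0,0,0]])

```text
time: 37.88
position: [0.5066, 0.2588, 0.0405]
tcp_rot: [[0.093, 0.996, -0.001], [0.996, -0.093, -0.0], [-0.001, -0.001, -1.0]]
ft_force: [1.1, 0.4, -1.0]
gripper_width: 0.536
```

```bash
python3 - <<'E'
from h import *
im,d=snap('scene','s19')
c=np.clip(cv2.resize(im[30:160,270:430,::-1],None,fx=4.5,fy=4.5,interpolation=cv2.INTER_CUBIC).astype(float)*1.5,0,255).astype(np.uint8); cv2.imwrite('pics/s19c.png',c)
s=readout.read_state();print(s['position'],s['gripper_width'],s['ft_force'])
P=cloud('scene',d);hsv=cv2.cvtColor(im,cv2.COLOR_RGB2HSV)
m=(hsv[...,0]<22)&(hsv[...,1]>90);m[:60]=0;m[150:]=0
q=P[m];X,Y=trayxy(q[:,:2]);k=(X>-.04)&(q[:,2]>.04);print('top',np.percentile(q[k,2],98),'Y',np.percentile(Y[k],[1,3,10,97]).round(4),'X',np.percentile(X[k],[3,97]).round(4))
E
```

```text
[0.50709056 0.25909601 0.0412281 ] 0.5328318717049713 [-0.30785822 -0.68627503 -0.5022992 ]
top 0.09763708204243347 Y [-0.5765 -0.0345 -0.0335  0.0197] X [-0.0206  0.024 ]
```

View pics/s19c.png

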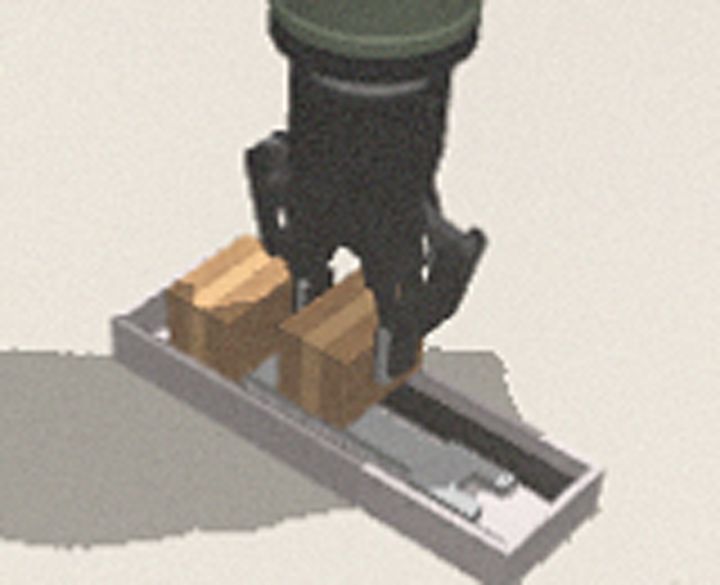

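Before lowering, I check how far the outer knuckles clear the first carton, using the visible right finger's depth profile.

```bash
python3 - <<'E'
from h import *
for tag,tx,tz in (('s19',(.507,.259),.0412),('s14',(.5132,-.0952),.088)):
    P=cloud('scene',np.load(f'pics/{tag}.npy'));im=cv2.imread(f'pics/{tag}.png')
    q=P.reshape(-1,3);g=im.max(2).ravel()
    a=np.radians(-5.35);ax=np.array([np.cos(a),np.sin(a)]);X=(q[:,:2]-tx)@ax;Y=(q[:,:2]-tx)@np.array([-ax[1],ax[0]])
    k=(g<75)&(abs(Y)<.045)&(abs(X)<.1)&(q[:,2]>tz+.005)
    print(tag)
    for z in np.arange(0.01,.1,.006):
        s=k&(q[:,2]-tz>z)&(q[:,2]-tz<=z+.006)
        if s.sum()>4: print('z-tcp',round(z,3),s.sum(),'Xmin/max',np.percentile(X[s],[2,98]).round(3))
E
```

```text
s19
z-tcp 0.01 42 Xmin/max [-0.075  0.023]
z-tcp 0.016 42 Xmin/max [-0.096  0.033]
z-tcp 0.022 30 Xmin/max [-0.024  0.036]
z-tcp 0.028 32 Xmin/max [-0.034  0.036]
z-tcp 0.034 43 Xmin/max [-0.034  0.036]
z-tcp 0.04 37 Xmin/max [-0.035  0.037]
z-tcp 0.046 28 Xmin/max [-0.032  0.036]
z-tcp 0.052 29 Xmin/max [-0.038  0.039]
z-tcp 0.058 72 Xmin/max [-0.049  0.053]
z-tcp 0.064 94 Xmin/max [-0.053  0.055]
z-tcp 0.07 62 Xmin/max [-0.054  0.057]
z-tcp 0.076 87 Xmin/max [-0.055  0.059]
z-tcp 0.082 101 Xmin/max [-0.057  0.061]
z-tcp 0.088 97 Xmin/max [-0.058  0.062]
z-tcp 0.094 77 Xmin/max [-0.06   0.064]
z-tcp 0.1 92 Xmin/max [-0.061  0.065]
s14
z-tcp 0.016 22 Xmin/max [-0.034  0.009]
z-tcp 0.022 41 Xmin/max [-0.035  0.044]
z-tcp 0.028 44 Xmin/max [-0.035  0.044]
z-tcp 0.034 38 Xmin/max [-0.035  0.045]
z-tcp 0.04 30 Xmin/max [-0.033  0.045]
z-tcp 0.046 32 Xmin/max [-0.035  0.043]
z-tcp 0.052 20 Xmin/max [-0.037  0.041]
z-tcp 0.058 34 Xmin/max [-0.05   0.061]
z-tcp 0.064 81 Xmin/max [-0.059  0.063]
z-tcp 0.07 77 Xmin/max [-0.062  0.063]
z-tcp 0.076 76 Xmin/max [-0.062  0.064]
z-tcp 0.082 109 Xmin/max [-0.06   0.065]
z-tcp 0.088 79 Xmin/max [-0.043  0.065]
z-tcp 0.094 73 Xmin/max [-0.025  0.066]
z-tcp 0.1 88 Xmin/max [-0.029  0.066]
```

Finger reach 45 mm open, knuckles start 58 mm above TCP: clear. Lower and release.

Request:
send_rows(series=[[0,0,-0.03,0,0,0],[0,0,-0.06,0,0,0],[0,0,-0.09,0,0,0],[0,0,-0.115,0,0,0],[0,0,-0.115,0,0,0],[0,0,-0.115,0,0,0]])

```text
time: 38.43
position: [0.5068, 0.2591, 0.0231]
tcp_rot: [[0.092, 0.996, -0.0], [0.996, -0.092, -0.0], [-0.0, -0.0, -1.0]]
ft_force: [-0.5, -0.5, -2.0]
gripper_width: 0.531
```

Request:
send_rows(series=[[0,0,0,0,0,0],[0,0,0,0,0,0],[0,0,0,0,0,0],[0,0,0,0,0,0]], gripper=-0.45)

```text
time: 38.77
position: [0.5069, 0.2591, 0.0234]
tcp_rot: [[0.092, 0.996, 0.0], [0.996, -0.092, 0.0], [0.0, 0.0, -1.0]]
ft_force: [0.2, -0.3, 0.4]
gripper_width: 0.725
```

Request:
send_rows(series=[[0,0,0.1,0,0,0],[0,0,0.3,0,0,0],[0,0,0.5,0,0,0],[0,0,0.75,0,0,0],[0,0,1,0,0,0],[0,0,1,0,0,0]])

```text
time: 39.27
position: [0.5091, 0.2606, 0.18]
tcp_rot: [[0.093, 0.996, 0.008], [0.996, -0.093, 0.004], [0.005, 0.007, -1.0]]
ft_force: [0.4, 0.7, 1.1]
gripper_width: 0.724
```

```bash
python3 - <<'E'
from h import *
im,d=snap('scene','s20')
s=readout.read_state();print(s['position'],s['gripper_width'],s['ft_force'])
cartons('s20');tin('s20',(190,232,295,335))
E
```

```text
[0.50838389 0.25994041 0.1769575 ] 0.7215297162718661 [ 0.15307186  0.565257   -0.90248615]
carton px [322.  93.] 349 ztop 0.0633 c [426.6 266.3] size [70.4 45.8] ang 86.1
carton px [347. 106.] 351 ztop 0.0631 c [507.  257.9] size [70.5 46.2] ang 85.1
tin [613.8 -13.3] 32.2 0.0408
```

View pics/s20.png

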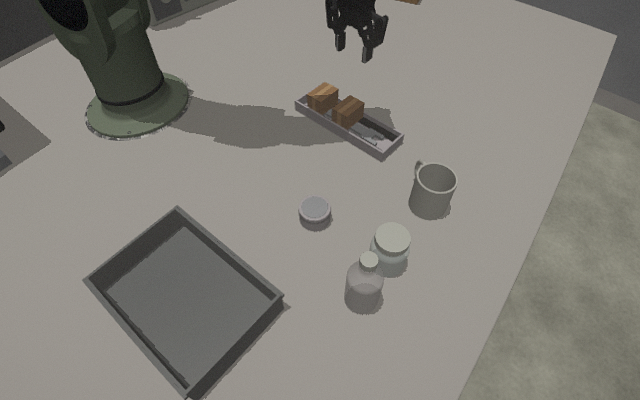

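Both cartons flat at top z 0.063, on the middle line. Now the tin at (0.6125,−0.012).

Request:
send_rows(series=[[0.35,-1,0.1,0,0,0],[0.35,-1,0.1,0,0,0],[0.35,-1,0.1,0,0,0],[0.35,-1,0.1,0,0,0],[0.35,-1,0.1,0,0,0],[0.35,-1,0.1,0,0,0]], gripper=-0.95)

```text
time: 39.82
position: [0.5595, 0.1068, 0.1876]
tcp_rot: [[0.096, 0.995, -0.001], [0.995, -0.096, -0.001], [-0.001, -0.001, -1.0]]
ft_force: [0.4, 1.7, 1.3]
gripper_width: 0.976
```

Request:
send_rows(series=[[0.355,-0.4,0,0,0,0],[0.355,-0.807,0,0,0,0],[0.355,-0.807,0,0,0,0],[0.355,-0.807,-0.2,0,0,0],[0.355,-0.807,-0.4,0,0,0],[0.355,-0.807,-0.6,0,0,0],[0.355,-0.807,-0.65,0,0,0],[0.355,-0.807,-0.65,0,0,0],[0.355,-0.807,-0.65,0,0,0]])

```text
time: 40.57
position: [0.6128, -0.0109, 0.0915]
tcp_rot: [[0.091, 0.996, 0.0], [0.996, -0.091, 0.0], [0.0, -0.0, -1.0]]
ft_force: [0.7, 0.4, 0.2]
gripper_width: 0.978
```

```bash
python3 - <<'E'
from h import *
im,d=snap('scene','s21')
c=np.clip(cv2.resize(im[130:270,230:400,::-1],None,fx=4,fy=4,interpolation=cv2.INTER_CUBIC).astype(float)*1.5,0,255).astype(np.uint8); cv2.imwrite('pics/s21c.png',c)
s=readout.read_state();print(s['position'],s['gripper_width'],s['ft_force'])
tin('s21',(190,232,295,335))
E
```

```text
[ 0.6132868  -0.01107638  0.09224274] 0.9761330104051348 [0.19264917 0.07632148 0.19575132]
tin [614.1 -13. ] 32.2 0.0408
```

View pics/s21c.png

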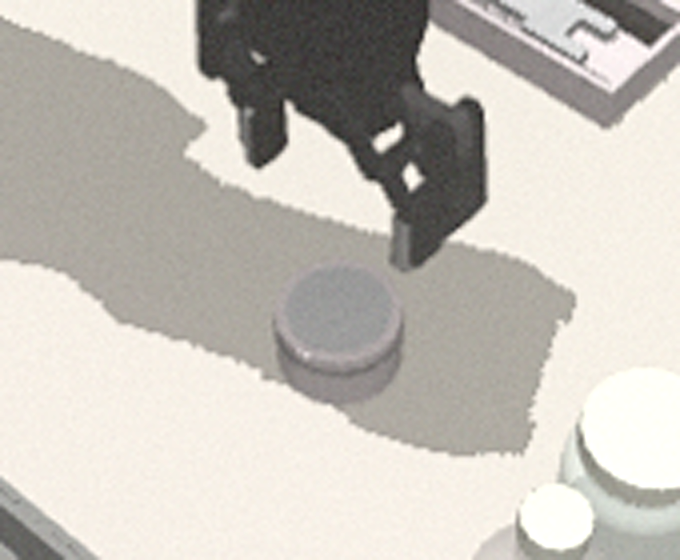

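Gripper centred over the tin, jar and bottle well clear. Descend and grip.

Request:
send_rows(series=[[0,-0.006,-0.12,0,0,0],[0,-0.006,-0.24,0,0,0],[0,-0.006,-0.36,0,0,0],[0,-0.006,-0.48,0,0,0],[0,-0.006,-0.56,0,0,0],[0,-0.006,-0.62,0,0,0],[0,-0.006,-0.62,0,0,0],[0,-0.006,-0.62,0,0,0]])

```text
time: 41.28
position: [0.613, -0.0127, -0.0015]
tcp_rot: [[0.092, 0.996, 0.001], [0.996, -0.092, 0.0], [0.0, 0.001, -1.0]]
ft_force: [0.9, 0.3, 0.3]
gripper_width: 0.977
```

Request:
send_rows(series=[[0,0,0,0,0,0],[0,0,0,0,0,0],[0,0,0,0,0,0],[0,0,0,0,0,0],[0,0,0,0,0,0],[0,0,0,0,0,0]], gripper=0.2, force=50)

```text
time: 41.78
position: [0.6132, -0.0129, -0.0008]
tcp_rot: [[0.093, 0.996, 0.002], [0.996, -0.093, -0.0], [0.0, 0.002, -1.0]]
ft_force: [-1.7, 0.6, 10.3]
gripper_width: 0.735
```

Request:
send_rows(series=[[0,0,0.1,0,0,0],[0,0,0.25,0,0,0],[0,0,0.45,0,0,0],[0,0,0.65,0,0,0],[0,0,0.85,0,0,0],[0,0,0.9,0,0,0],[0,0,0.9,0,0,0]])

```text
time: 42.37
position: [0.6139, -0.013, 0.1358]
tcp_rot: [[0.093, 0.996, 0.005], [0.996, -0.093, -0.0], [0.0, 0.005, -1.0]]
ft_force: [1.0, -0.4, -2.1]
gripper_width: 0.736
```

```bash
python3 - <<'E'
from h import *
im,d=snap('scene','s22')
s=readout.read_state();print(s['position'],s['gripper_width'],s['ft_force'])
E
```

```text
[ 0.61294702 -0.0130571   0.13373678] 0.7321032308361237 [ 0.36440885  0.18165288 -1.87535773]
```

View pics/s22.png

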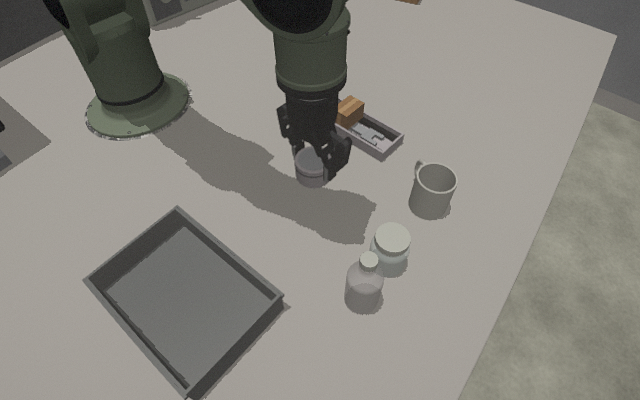

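```bash
python3 - <<'E'
from h import *
print('mug rim',ray('top',[[255,132]],.09),'jar',ray('top',[[330,132]],.09))
E
```

```text
mug rim [[0.77890399 0.15125406 0.09      ]] jar [[ 0.77582001 -0.01193746  0.09      ]]
```

Request:
send_rows(series=[[0,0.15,0,0,0,0],[0,0.3,0,0,0,0],[-0.065,0.5,0,0,0,0],[-0.065,0.7,0,0,0,0],[-0.065,0.9,0,0,0,0],[-0.065,1,0,0,0,0]])

```text
time: 42.92
position: [0.6014, 0.1412, 0.1312]
tcp_rot: [[0.089, 0.996, -0.002], [0.996, -0.089, 0.001], [0.001, -0.002, -1.0]]
ft_force: [-0.0, 0.8, -1.7]
gripper_width: 0.733
```

Request:
send_rows(series=[[-0.065,0.2,0,0,0,0],[-0.065,0.4,0,0,0,0],[-0.065,0.6,0,0,0,0],[-0.065,0.76,0,0,0,0],[-0.065,0.76,0,0,0,0],[-0.065,0.76,-0.15,0,0,0],[-0.065,0.76,-0.3,0,0,0],[-0.065,0.76,-0.45,0,0,0],[-0.065,0.76,-0.6,0,0,0],[-0.065,0.76,-0.65,0,0,0],[-0.065,0.76,-0.65,0,0,0],[-0.065,0.76,-0.65,0,0,0]])

```text
time: 43.92
position: [0.5929, 0.2509, 0.0351]
tcp_rot: [[0.092, 0.996, -0.001], [0.996, -0.092, -0.0], [-0.0, -0.001, -1.0]]
ft_force: [0.8, -0.1, -0.7]
gripper_width: 0.731
```

```bash
python3 - <<'E'
from h import *
im,d=snap('scene','s23')
c=np.clip(cv2.resize(im[30:170,270:430,::-1],None,fx=4.2,fy=4.2,interpolation=cv2.INTER_CUBIC).astype(float)*1.5,0,255).astype(np.uint8); cv2.imwrite('pics/s23c.png',c)
s=readout.read_state();print(s['position'],s['gripper_width'],s['ft_force'])
P=cloud('scene',d);q=P[80:165,340:420].reshape(-1,3);X,Y=trayxy(q[:,:2]);g=im[80:165,340:420].max(2).ravel()
k=(q[:,2]>.045)&(q[:,2]<.085)&(X>.04)&(X<.14)&(abs(Y)<.06)&(g>75);print(k.sum(),np.percentile(Y[k],[1,3,97]),np.percentile(X[k],[2,98]),np.percentile(q[k,2],[2,50,98]))
cartons('s23')
E
```

```text
[0.59341205 0.25117864 0.03598124] 0.7355053823302492 [-0.77783282 -0.11927881 -0.63464855]
583 [-0.03203007 -0.03151221  0.02108071] [0.05712013 0.12363389] [0.04619394 0.0754411  0.07862195]
carton px [335. 103.] 994 ztop 0.063 c [467.  261.7] size [ 67.7 127.3] ang 84.7
```

View pics/s23c.png

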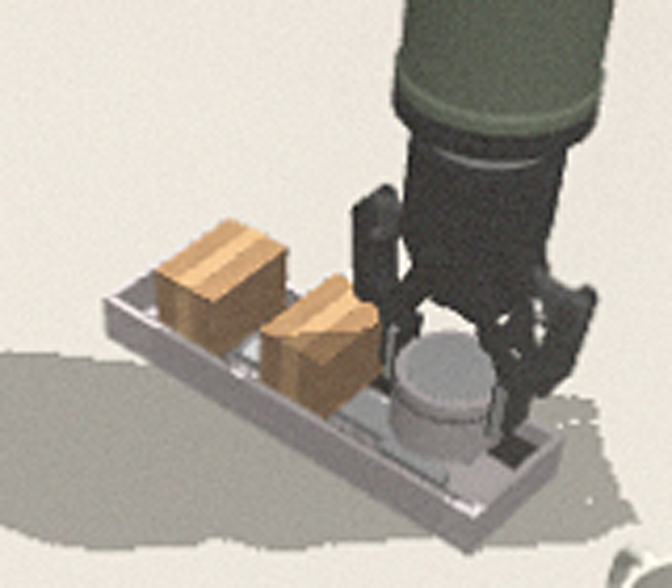

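Tin centred over the tray (near edge −32 mm, X≈+0.09), finger clear of the second carton. Lower and release slightly.

Request:
send_rows(series=[[0,0,-0.03,0,0,0],[0,0,-0.06,0,0,0],[0,0,-0.09,0,0,0],[0,0,-0.12,0,0,0],[0,0,-0.12,0,0,0],[0,0,-0.12,0,0,0]])

```text
time: 44.47
position: [0.5929, 0.2511, 0.017]
tcp_rot: [[0.092, 0.996, -0.0], [0.996, -0.092, -0.0], [-0.0, -0.0, -1.0]]
ft_force: [-0.5, -0.4, -0.7]
gripper_width: 0.734
```

Request:
send_rows(series=[[0,0,-0.006,0,0,0],[0,0,-0.006,0,0,0],[0,0,-0.006,0,0,0],[0,0,-0.006,0,0,0]])

```text
time: 44.8
position: [0.5931, 0.2512, 0.0165]
tcp_rot: [[0.092, 0.996, 0.0], [0.996, -0.092, 0.0], [0.0, 0.0, -1.0]]
ft_force: [-0.5, -0.4, -0.9]
gripper_width: 0.734
```

Request:
send_rows(series=[[0,0,0,0,0,0],[0,0,0,0,0,0],[0,0,0,0,0,0],[0,0,0,0,0,0]], gripper=-0.75)

```text
time: 45.13
position: [0.5931, 0.2512, 0.0165]
tcp_rot: [[0.092, 0.996, 0.0], [0.996, -0.092, 0.0], [0.0, 0.0, -1.0]]
ft_force: [0.5, -0.4, -0.7]
gripper_width: 0.878
```

Request:
send_rows(series=[[0,0,0.1,0,0,0],[0,0,0.3,0,0,0],[0,0,0.5,0,0,0],[0,0,0.75,0,0,0],[0,0,1,0,0,0],[0,0,1,0,0,0]])

```text
time: 45.63
position: [0.5957, 0.2527, 0.175]
tcp_rot: [[0.093, 0.996, 0.009], [0.996, -0.093, 0.004], [0.005, 0.008, -1.0]]
ft_force: [1.3, 0.8, 0.5]
gripper_width: 0.876
```

Request:
send_rows(series=[[-0.6,-1,0.2,0,0,0],[-0.6,-1,0.2,0,0,0],[-0.6,-1,0.2,0,0,0],[-0.6,-1,0.2,0,0,0],[-0.6,-1,0.2,0,0,0],[-0.6,-1,0.2,0,0,0]])

```text
time: 46.13
position: [0.5022, 0.0979, 0.1983]
tcp_rot: [[0.096, 0.995, 0.002], [0.995, -0.096, -0.001], [-0.001, 0.002, -1.0]]
ft_force: [0.7, 0.2, -0.2]
gripper_width: 0.871
```

Request:
send_rows(series=[[0,-1,0,0,0,0],[0,-1,0,0,0,0],[0,-1,0,0,0,0],[0,-1,0,0,0,0],[0,-1,0,0,0,0],[0,-1,0,0,0,0],[0,-1,0,0,0,0]])

```text
time: 46.72
position: [0.5035, -0.0477, 0.1969]
tcp_rot: [[0.091, 0.996, 0.001], [0.996, -0.091, 0.001], [0.001, 0.001, -1.0]]
ft_force: [0.3, 1.3, 0.1]
gripper_width: 0.876
```

```bash
python3 - <<'E'
from h import *
im,d=snap('scene','s24');t,_=snap('top','t24')
cartons('s24');cartons('t24','top')
tin('s24',(85,160,345,410),z=(.053,.06));tin('t24',(190,250,195,245),'top',z=(.053,.06))
for c in ((.4268,.2655),(.507,.258)): print(np.round(trayxy(c),4))
c=np.clip(cv2.resize(t[185:335,150:270,::-1],None,fx=4,fy=4,interpolation=cv2.INTER_CUBIC).astype(float)*1.5,0,255).astype(np.uint8)
e=np.clip(cv2.resize(im[50:170,270:430,::-1],None,fx=2.5,fy=2.5,interpolation=cv2.INTER_CUBIC).astype(float)*1.5,0,255).astype(np.uint8)
o=np.zeros((600,480+400-80,3),np.uint8); o[:600,:400]=c[:,40:440]; o[:300,400:]=e; cv2.imwrite('pics/f24.png',o)
E
```

```text
carton px [322.  92.] 310 ztop 0.0633 c [426.5 264.5] size [66.9 44.7] ang 85.9
carton px [347. 106.] 370 ztop 0.0631 c [507.1 258.3] size [69.3 46.4] ang 83.8
carton px [206. 260.] 723 ztop 0.0632 c [507.1 257.1] size [67.6 46.2] ang 85.7
carton px [201. 298.] 755 ztop 0.0629 c [425.8 265. ] size [68.3 44.3] ang 84.9
tin [570.9 250.7] 54.8 0.0571
tin [577.6 255.9] 49.1 0.0572
[-0.0801  0.    ]
[0.0005 0.    ]
```

View pics/f24.png

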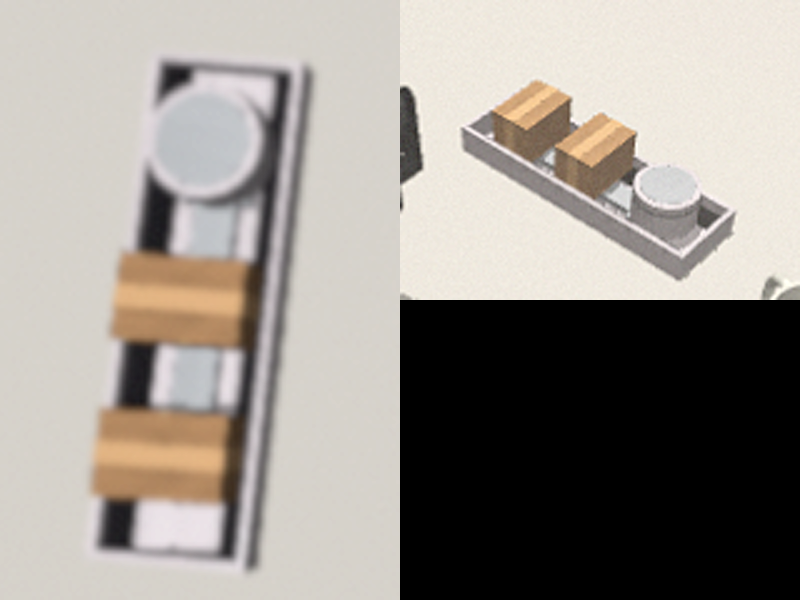

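```bash
python3 - <<'E'
from h import *
for n,t,b in(('scene','s24',(85,170,345,420)),('top','t24',(190,250,185,245))):
    P=cloud(n,np.load(f'pics/{t}.npy'))[b[0]:b[1],b[2]:b[3]].reshape(-1,3); X,Y=trayxy(P[:,:2])
    k=(X>.04)&(X<.15)&(abs(Y)<.05)&(abs(P[:,2]-.057)<.004); c=cv2.minEnclosingCircle((np.c_[X,Y][k]*1000).astype(np.float32)); print(n,c,np.median(P[k,2]),'plane',np.linalg.lstsq(np.c_[X[k],Y[k],np.ones(k.sum())],P[k,2],rcond=None)[0])
s=readout.read_state();print(s['time'],np.abs(s['joint_vel']).max())
print(order.close_job())
E
```

```text
scene ((86.76516723632812, 0.16482271254062653), 33.44298553466797) 0.057121424481558436 plane [-0.00959448  0.01679539  0.05786048]
top ((87.95388793945312, -0.005085487850010395), 31.912588119506836) 0.057305567253819745 plane [0.00373215 0.0026824  0.0569739 ]
46.8167 0.002835625320398742
the job is handed in; nothing more can be done
None
```

The job is done and handed in at 46.8 s of the 210 s allowed. No verdict was reported.

This start had two cartons in the bin plus the tin. I set both cartons aside on the counter, laid the spanner in the tray's groove, then placed the cartons and the tin over it in one row.

**What the last pictures showed:**
- **Spanner:** right after placing it, it lay flat in the groove with its top at 15 mm and its ends within about 2 mm of the middle line. It was not measured again once covered, but the shank still showed lying in the groove between the cartons.
- **Cartons:** at −80 mm and 0 mm along the tray, 0 to 1 mm from the middle line. Their tops are at 63 mm, as expected for resting flat on both ledges, and each is square to the tray within about 2°.
- **Tin:** at +87 mm along the tray, on the middle line, top at 57 mm, level within about 1°.
- **Robot and bystanders:** the arm was clear of everything and at rest. I kept clear of the mug, soap bottle and jar and saw no movement in the pictures, but did not measure them.

**What went wrong or disagreed:**
- **Missed grasps:** the first two attempts on the spanner closed above it. Camera depth showed the fingertips about 30 mm higher than the stated tool dimensions, so I worked from the camera after that.
- **Knocked carton:** one carton on the counter was knocked aside partway through. I measured it again before picking it up.
- **Camera agreement:** the camera and robot coordinates disagreed by 1 to 2 mm.

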